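# Build up a filter unit on the vacuum manifold

### The arm

A 7-joint arm with a two-finger parallel gripper is mounted at the origin on the work surface. World frame = base frame: x ahead of the robot, y to its left, z up, the work surface at z = 0. Lengths are in m, angles in degrees, forces in N, time in s.
With the tool pointing down it reaches from about 0.425 to 0.875 m from the base axis. Payload 8.4 kg.
Tool frame: the origin (TCP) lies between the finger pads; the fingertips stand 8 mm ahead of it and the grasp point (between the pads) lies 11 mm behind it; z points along the fingers, y is the line along which they close (so a half turn about z gives the same grasp; the last joint's range is limited). The gripper opens to 85 mm and grips with 20 to 120 N. Pads are 22 mm wide; open, the fingers measure 114 mm over their backs; the gripper's body (76 mm by 85 mm) begins 54 mm behind the grasp point. The pads swing forward as they close: fully open they stand 13 mm farther back than shut.
Start: joints at [67.368, 19.091, 2.286, 83.961, -0.768, 76.965, -3.352], TCP at [0.189, -0.622, 0.239] pointing down, gripper open.
Joint ranges: [-147.57, 147.57], [-21.85, 119.76], [-74.77, 79.35], [14.55, 137.4], [-85.83, 265.84], [4.83, 119.75], [-152.11, 152.11]. Speed limits (degrees/s): [127.2, 127.2, 159.86, 159.86, 180, 180, 180].

### API

Orientations are given as [roll, pitch, yaw] about the fixed x, y, z axes, in that order (R = Rz(yaw) Ry(pitch) Rx(roll)).
In Python, from bench import arm, read_camera, calibration, sign_off gives the robot as it stands.
- The arm moves only by the tool step_arm, never from a script. Its argument "moves" is a list of rows, each an object with "travel": the shift along the tool's x, y, z each as a share of 0.5 m, from -1 to 1, a list of three; "angular": the turn, a rotation vector about the tool's x, y, z each as a share of 0.15 rad, from -1 to 1, a list of three. A call has 1 to 20 rows; each row shifts and turns the commanded pose from where the row before left it, along the tool's axes as they then stand; what a row does not reach is not made up. A row lasts 1/8 s, in which the tool goes at most 62.5 mm and 10.7 degrees, less where a joint would pass 70% of its speed; a pose out of reach is approached as far as the arm can. A call with a number of a shift or a turn outside -1 to 1 is refused whole. A call with a gripper value outside its range is refused whole. "gripper" is the opening, from -1 (shut) to 1 (fully open), so that 0 is half open, set as the call begins (left out, the last holds). The fingers move at their own pace and stop on an object; the grip force is fixed at half the most. Time passes only in rows, so rows that do not move let the fingers close. It gives the time, the measured TCP pose, the force, the opening and the grip force at its end, in the units of the state.
- arm.read_state(): the state, without advancing time (a new reading comes with each control period).
- read_camera(name): name is "scene" or "top" or "wrist"; returns the picture (420x560x3 uint8, red, green, blue); there is no depth.
- calibration(name): a dict with "fx", "fy", "cx", "cy" (pixels), "position" and "rotation" of the camera in the world; the wrist camera has in their place "mount" (4x4, takes a point from camera to tool coordinates, whose origin is the TCP and whose axes are the flange's). Camera axes: x right, y down, z forward; pixel columns grow to the right and rows downward; lengths in m; the calibration is good to about 2 mm. A picture is of the moment at which its call begins: read the wrist's pose just before it. calibration takes no time and is no camera call.
- sign_off(): hands the job in; it is judged then, once.
The state is a dict: "time": time; "joints": joint angles; "joint_vel": joint speeds; "joint_torque": joint torques, N m; "position": TCP position; "tool_rot": TCP orientation; "contact_force": force on the tool from outside, world axes, zero at the start; "ft_torque": the same for the moment, N m; "grip_width": finger opening in m; "grasp_force": force on a finger pad.
Only numpy, scipy, OpenCV 4.12 (cv2) and the standard library are available. Lean on these libraries where they do the work, as an engineer would, in place of code of your own. Each camera call takes 0.05 s, during which the arm holds its last target. There are 200 camera calls.

### The job

Build up the steel filter unit on the free place of the vacuum manifold, one part after another from the bottom: seat the filter base in the socket, lay the perforated support plate in the base's recess, stand the funnel on the base over the plate, and close the funnel with its lid. Each part is to sit fully home and level before the next; set the parts down, do not drop them. Leave the beaker, the dish, the bottle, the rubber stopper and the unit that already stands on the manifold alone.

Things in the scene. Friction and masses are not known exactly. Their poses are not given: they have to be found in the camera images.
- filter_base: Loose steel filter base, 40 mm high, standing upright: a round dish 62 mm across, 16 mm high, on a spigot 36 mm across, 24 mm long (two rubber rings, foot chamfered to 31 mm). Recess in the dish's top: 4 mm deep, floor 50 mm across, flared to 56 mm. Origin: centre of the spigot's foot, z up: dish underside z = 24 mm, recess floor 36, rim 40. 0.26 kg. Home: dish's underside on the socket's rim.
- support_plate: Support plate, loose: a flat steel disc 47 mm across and 10 mm thick with a pattern of small dark holes, edges chamfered 1 mm, lying flat; both faces alike in shape. Origin: centre of its underside, z up. 0.06 kg. Home on the floor of the base's recess (4 mm deep) it stands 6 mm proud of the dish's rim.
- funnel: Funnel, loose: an upright straight steel tube open at both ends, 85 mm high, 56 mm outside, 50 mm bore, with a foot flange 62 mm across, 11 mm high. The foot's underside is hollowed 7 mm deep, 50 mm across, flared to 57 mm, and slips over the proud support plate. Origin: centre of the foot's underside, z up. 0.30 kg. Home: the foot stands on the rim of the base's dish.
- lid: Lid, loose: a steel disc 60 mm across, 4 mm thick, a black knob above (22 mm across, on a thinner neck) and a lip below (40 to 43 mm across, 5 mm deep); it lies lip down, knob up, 27 mm high in all. Origin: centre of the lip's underside, z up: disc z = 5 to 9 mm, knob 14 to 27. 0.09 kg. Home: lip inside the funnel, disc on the funnel's top edge.
- free_place: Free place of the fixed two-place steel vacuum manifold (beam 300 x 52 mm, top 70 mm above the bench): an open socket in a collar 54 mm outside, 30 mm high; bore 40 mm across, 28 mm deep, mouth flared to 48 mm. Origin: centre of the mouth at the collar's rim, 100 mm above the bench, z up. The other place is 130 mm away along the beam. Which of the two is free differs at each start.
- standing_unit: Complete filter unit (base, funnel, lid) already on the manifold's other place, steel, fixed, 62 mm across, reaching 123 mm above its collar's rim (223 mm above the bench). Origin: centre of its collar's rim, 100 mm above the bench, z up. To be left alone.
- beaker: Bystander, loose: a clear glass beaker with a closed bottom, 53 mm across, 70 mm high. Origin: centre of its underside.
- petri_dish: Bystander, loose: a closed clear plastic dish with amber contents, 60 mm across, 15 mm high. Origin: centre of its underside.
- media_bottle: Bystander, loose: a clear glass bottle with a blue cap, 54 mm across, 100 mm high. Origin: centre of its underside.
- rubber_stopper: Bystander, loose: a solid black rubber stopper, a cone frustum 33 mm across below, 41 mm above, 26 mm high. Origin: centre of its underside.
Not all that is in view belongs to the job. Leave any green or red look-alike of the support_plate alone.

How it is judged (in metres and radians):
On the way, in this order (a step that is already met when the one before it is completed fails the run):
1. the filter base sits in the manifold's free socket, let go (horizontal distance between filter_base and free_place below 0.005 m and z of filter_base in the frame of free_place between -0.026 and -0.022 m and angle between filter_base's own z axis and vertical below 0.05 rad and contact force between the fingers and filter_base below 0.05 N and linear speed of filter_base below 0.02 m/s), for 0.2 s.
2. the support plate lies in the recess of the seated base, let go (horizontal distance between filter_base and free_place below 0.005 m and z of filter_base in the frame of free_place between -0.026 and -0.022 m and angle between each of filter_base, support_plate's own z axis and vertical below 0.05 rad and horizontal distance between support_plate and filter_base below 0.005 m and z of support_plate in the frame of filter_base between 0.034 and 0.038 m and contact force between the fingers and support_plate below 0.05 N and linear speed of support_plate below 0.02 m/s), for 0.2 s.
3. the funnel stands on the base over the plate, let go (horizontal distance between filter_base and free_place below 0.005 m and z of filter_base in the frame of free_place between -0.026 and -0.022 m and angle between each of filter_base, support_plate, funnel's own z axis and vertical below 0.05 rad and horizontal distance between support_plate and filter_base below 0.005 m and z of support_plate in the frame of filter_base between 0.034 and 0.038 m and horizontal distance between funnel and filter_base below 0.006 m and z of funnel in the frame of filter_base between 0.038 and 0.042 m and contact force between the fingers and funnel below 0.05 N and linear speed of funnel below 0.02 m/s), for 0.2 s.
4. the lid closes the funnel, let go (horizontal distance between filter_base and free_place below 0.005 m and z of filter_base in the frame of free_place between -0.026 and -0.022 m and angle between each of filter_base, support_plate, funnel, lid's own z axis and vertical below 0.05 rad and horizontal distance between support_plate and filter_base below 0.005 m and z of support_plate in the frame of filter_base between 0.034 and 0.038 m and horizontal distance between funnel and filter_base below 0.006 m and z of funnel in the frame of filter_base between 0.038 and 0.042 m and horizontal distance between lid and funnel below 0.006 m and z of lid in the frame of funnel between 0.078 and 0.082 m and contact force between the fingers and lid below 0.05 N and linear speed of lid below 0.02 m/s), for 0.2 s.
At the end, for the whole second after the job is handed in: Base in the free socket (5 mm of centre), plate in the base's recess (5 mm), funnel on the base's rim over the plate (6 mm), lid on the funnel, lip inside (6 mm): each at its seated height within 2 mm, level within 0.05 rad, released and at rest (all of step 4 and contact force between the fingers and filter_base below 0.05 N and linear speed of each of filter_base, support_plate, funnel below 0.02 m/s and contact force between the fingers and support_plate below 0.05 N and contact force between the fingers and funnel below 0.05 N); the robot touches nothing.
It fails at once if the beaker, dish, bottle or rubber stopper is moved more than 20 mm (distance of any of beaker, petri_dish, media_bottle, rubber_stopper from where it was at the start of the episode above 0.02 m).
It fails at once if the robot pushes the standing unit with more than 10 N (contact force between any of the fingers, the arm and standing_unit above 10 N).
It fails at once if a part of the filter unit is dropped (falls freely faster than 0.7 m/s, as after 25 mm) ((contact force between the fingers and filter_base below 0.05 N and linear speed of filter_base above 0.7 m/s) or (contact force between the fingers and support_plate below 0.05 N and linear speed of support_plate above 0.7 m/s) or (contact force between the fingers and funnel below 0.05 N and linear speed of funnel above 0.7 m/s) or (contact force between the fingers and lid below 0.05 N and linear speed of lid above 0.7 m/s)).
It also fails if it takes over 122 s, if anything falls off the work surface, if the arm or the gripper's body presses on something with over 40 N, if the wrist force passes 120 N, or if a joint passes its speed limit or range.

## Working session

There is one attempt and no reset: what is moved stays moved. The work goes in short steps, Python scripts to look and compute and a tool call to move; the robot and the scene stay as the last step left them, time stands still between calls to the robot, and variables do not carry over. Pictures are saved under pics/ and viewed, at most 14 in all, crops included, and the job is handed in when it is done.

Besides the shell and the picture viewer there is one more tool, called after "Emit:" as a command line: name --argument value ..., lists and objects as JSON in quotes. step_arm: Moves the arm, as the interface text tells. Shift numbers are shares of 0.5 m and turn numbers shares of 0.15 rad, none past 1 either way. Its arguments: {"type":"object","properties":{"moves":{"type":"array","items":{"type":"object","properties":{"travel":{"type":"array","items":{"type":"number"}},"angular":{"type":"array","items":{"type":"number"}}}}},"gripper":{"type":"number"}},"required":["moves"]}

```bash
ls; mkdir -p pics; python3 - <<'E'
from bench import arm, read_camera, calibration
import cv2, json
s=arm.read_state(); print({k:s[k] for k in('time','position','tool_rot','grip_width','contact_force')})
for n in('scene','top','wrist'):
    im=read_camera(n); cv2.imwrite(f'pics/{n}0.png',im[:,:,::-1]); print(n,calibration(n))
E
```

```text
pics
{'time': 0.0, 'position': array([ 0.1893164 , -0.62134513,  0.23840324]), 'tool_rot': array([-1.79905451e+02,  7.04272390e-03,  1.69479751e+01]), 'grip_width': 0.08530544751695164, 'contact_force': array([-0.15716335,  0.0681827 ,  0.7578642 ])}
scene {'fx': 464.67259903963384, 'fy': 464.67259903963384, 'cx': 283.1130775091182, 'cy': 207.19429795625342, 'position': array([1.20225627, 0.44069258, 0.66800434]), 'rotation': array([-123.14878955,    0.33222238,  122.09732417])}
top {'fx': 381.82672701049114, 'fy': 381.82672701049114, 'cx': 278.9419690668538, 'cy': 211.68246209235483, 'position': array([ 0.29666872, -0.00098858,  0.88116188]), 'rotation': array([-167.59297662,   -0.21175022,  -91.42031347])}
wrist {'fx': 326.36130519491275, 'fy': 326.36130519491275, 'cx': 283.83672972733126, 'cy': 208.37856102149783, 'mount': array([[-4.85138193e-04, -9.65777595e-01, -2.59371165e-01,
         6.69116412e-02],
       [ 9.99999091e-01, -1.42144496e-04, -1.34115827e-03,
        -5.72647391e-05],
       [ 1.25839242e-03, -2.59371580e-01,  9.65776786e-01,
        -1.33628954e-01],
       [ 0.00000000e+00,  0.00000000e+00,  0.00000000e+00,
         1.00000000e+00]])}
```

View pics/top0.png

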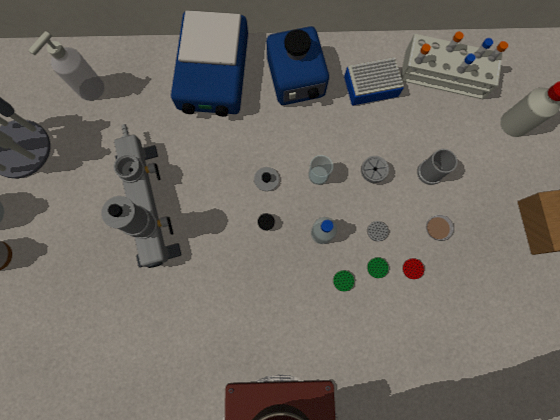

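View pics/scene0.png

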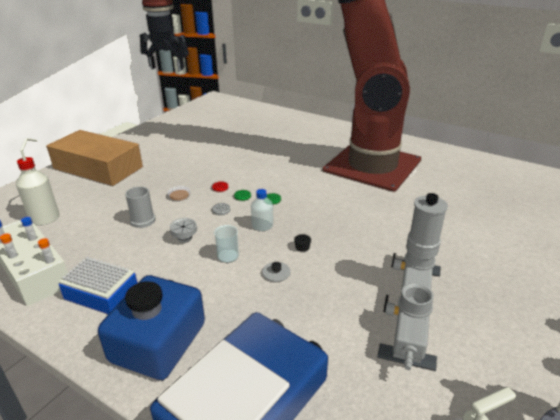

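The top view shows, in pixels: the free socket at (128,168), the standing unit at (125,213), the lid at (267,179), the stopper at (266,222) and the beaker at (320,170). The filter base is at (375,170) with a spoked recess, the bottle at (325,230), the grey plate at (378,231), the funnel at (437,167) and the petri dish at (440,228). What could be mistaken:
- **Plate:** green discs at (344,281) and (378,268), and a red disc at (413,268). I choose the grey perforated one at (378,231).
- **Funnel:** the beaker at (320,170) is glass, so I choose the steel tube at (437,167).
- **Lid:** the stopper at (266,222) is all black, so I choose the disc with a knob at (267,179).
- **Socket:** the standing unit is capped, so I choose the open bore at (128,168).

```bash
cat > h.py <<'E'
from bench import arm, read_camera, calibration
import cv2, numpy as np
from scipy.spatial.transform import Rotation as R
def cam(n,s=None):
    c=calibration(n)
    if n=='wrist':
        T=np.eye(4);T[:3,:3]=R.from_euler('xyz',s['tool_rot'],degrees=True).as_matrix();T[:3,3]=s['position']
        M=T@c['mount'];return c,M[:3,:3],M[:3,3]
    return c,R.from_euler('xyz',c['rotation'],degrees=True).as_matrix(),np.array(c['position'])
def ray(n,uv,z,s=None):
    c,Rm,p=cam(n,s); d=Rm@[(uv[0]-c['cx'])/c['fx'],(uv[1]-c['cy'])/c['fy'],1]
    return p+d*(z-p[2])/d[2]
def proj(n,P,s=None):
    c,Rm,p=cam(n,s); q=(np.atleast_2d(P)-p)@Rm
    return np.c_[c['fx']*q[:,0]/q[:,2]+c['cx'],c['fy']*q[:,1]/q[:,2]+c['cy']]
def circle(n,im,x,y,z,r,col,k=1,off=(0,0),s=None):
    a=np.linspace(0,2*np.pi,60); P=np.c_[x+r*np.cos(a),y+r*np.sin(a),0*a+z]
    cv2.polylines(im,[np.round((proj(n,P,s)-off)*k*16).astype(int)],True,col,1,cv2.LINE_AA,4)
def snap(n,name):
    s=arm.read_state(); im=read_camera(n)[:,:,::-1].copy(); cv2.imwrite(f'pics/{name}.png',im); return s,im
E
python3 - <<'E'
from h import *
pts={'lid':((267,179),.009,.03),'base':((375,170),.04,.031),'plate':((378,231),.01,.0235),'funnel':((443,161),.085,.028),'dish':((440,228),.015,.03),'stop':((266,222),.026,.0205),'beaker':((321,164),.07,.0265),'bottle':((327,226),.1,.014),'free':((128,168),.1,.027)}
im=cv2.imread('pics/top0.png')
A=cv2.resize(im[140:250,235:465],None,fx=3.4,fy=3.4,interpolation=cv2.INTER_CUBIC)
B=cv2.resize(im[120:275,95:195],None,fx=3.4,fy=3.4,interpolation=cv2.INTER_CUBIC)
for n,(uv,z,r) in pts.items():
    P=ray('top',uv,z); print(n,P.round(3),round(float(np.hypot(*P[:2])),3))
    circle('top',A,P[0],P[1],z,r,(0,255,255),3.4,(235-.5,140-.5)); circle('top',B,P[0],P[1],z,r,(0,255,255),3.4,(95-.5,120-.5))
cv2.imwrite('pics/A.png',A);cv2.imwrite('pics/B.png',B)
E
```

```text
lid [0.569 0.018 0.009] 0.569
base [ 0.575 -0.233  0.04 ] 0.62
plate [ 0.437 -0.237  0.01 ] 0.497
funnel [ 0.577 -0.372  0.085] 0.687
dish [ 0.44  -0.379  0.015] 0.581
stop [0.461 0.021 0.026] 0.462
beaker [ 0.582 -0.105  0.07 ] 0.591
bottle [ 0.436 -0.107  0.1  ] 0.449
free [0.572 0.313 0.1  ] 0.652
```

View pics/A.png

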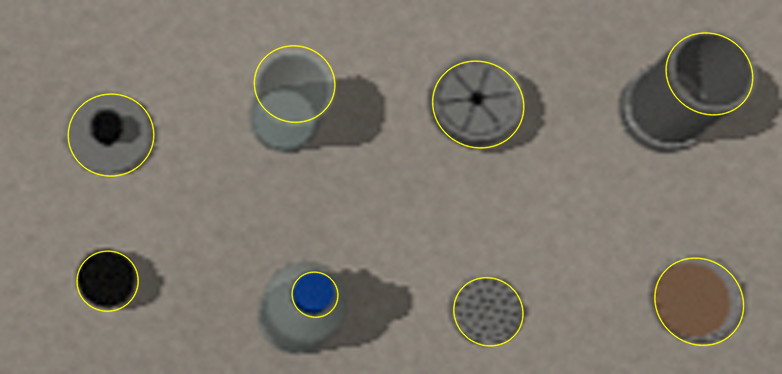

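View pics/B.png

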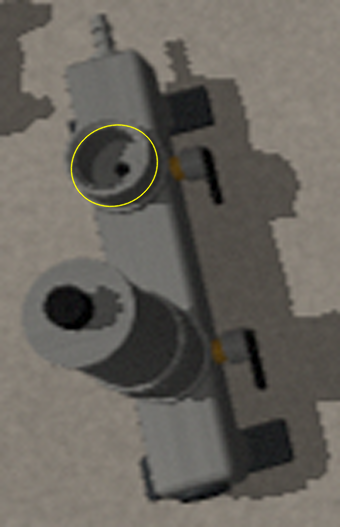

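The fitted circles match the stated sizes, which confirms the choices. The base is about 1 px off its circle. I'll move above the base and look from the wrist.

Emit:
step_arm --moves '[{"travel":[0,0,0],"angular":[0,0,0.99]},{"travel":[0,0,0],"angular":[0,0,0.98]},{"travel":[0.07,-0.07,0.007]},{"travel":[0.07,-0.07,0.007]},{"travel":[0.07,-0.07,0.007]},{"travel":[0.07,-0.07,0.007]},{"travel":[0.07,-0.07,0.007]},{"travel":[0.07,-0.07,0.007]},{"travel":[0.07,-0.07,0.007]},{"travel":[0.07,-0.07,0.007]},{"travel":[0.07,-0.07,0.007]},{"travel":[0.07,-0.07,0.007]},{"travel":[0.07,-0.07,0.007]},{"travel":[0,0,0]},{"travel":[0,0,0]}]' --gripper 1

```text
schema error: expected keys travel, angular
```

```bash
python3 - <<'E'
from h import *
s,im=snap('wrist','w1'); print(s['position'],s['tool_rot'],s['joints'].round(0) if hasattr(s['joints'],'round') else s['joints'],s['time'])
circle('wrist',im,.575,-.233,.04,.031,(0,255,255),s=s); circle('wrist',im,.575,-.233,.04,.028,(0,255,0),s=s)
cv2.imwrite('pics/w1o.png',im)
E
```

```text
[ 0.18934825 -0.6214304   0.23861663] [-1.79925845e+02  5.46081717e-03  1.69475334e+01] [67. 19.  2. 84. -1. 77. -3.] 0.15
```

View pics/w1o.png

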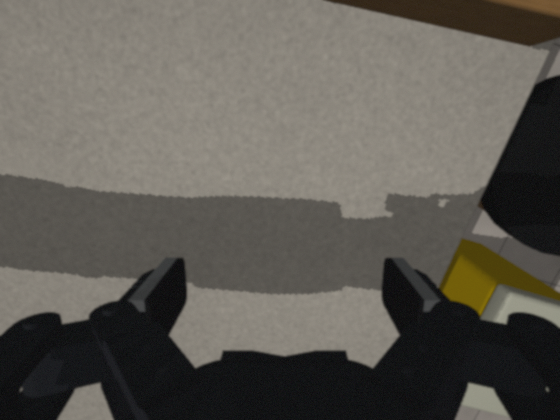

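The arm has not moved, because every row needs both keys. The picture shows only the bench and the fingertips, at (165,270) and (400,270).

Emit:
step_arm --moves '[{"travel":[0,0,0],"angular":[0,0,0.99]},{"travel":[0,0,0],"angular":[0,0,0.98]},{"travel":[0.07,-0.07,0.007],"angular":[0,0,0]},{"travel":[0.07,-0.07,0.007],"angular":[0,0,0]},{"travel":[0.07,-0.07,0.007],"angular":[0,0,0]},{"travel":[0.07,-0.07,0.007],"angular":[0,0,0]},{"travel":[0.07,-0.07,0.007],"angular":[0,0,0]},{"travel":[0.07,-0.07,0.007],"angular":[0,0,0]},{"travel":[0.07,-0.07,0.007],"angular":[0,0,0]},{"travel":[0.07,-0.07,0.007],"angular":[0,0,0]},{"travel":[0.07,-0.07,0.007],"angular":[0,0,0]},{"travel":[0.07,-0.07,0.007],"angular":[0,0,0]},{"travel":[0.07,-0.07,0.007],"angular":[0,0,0]},{"travel":[0,0,0],"angular":[0,0,0]},{"travel":[0,0,0],"angular":[0,0,0]}]' --gripper 1

```text
time: 2.08
position: [0.574, -0.2371, 0.2005]
tool_rot: [180.0, 0.0, 0.0]
contact_force: [-1.1, -0.7, -0.5]
grip_width: 0.0856
grasp_force: 0.0
```

```bash
python3 - <<'E'
from h import *
s,im=snap('wrist','w2'); print(s['position'],s['tool_rot'],s['joints'].round(0),s['time'],s['contact_force'])
circle('wrist',im,.575,-.233,.04,.031,(0,255,255),s=s); circle('wrist',im,.575,-.233,.04,.028,(0,255,0),s=s)
cv2.imwrite('pics/w2o.png',im)
E
```

```text
[ 0.57395209 -0.23707515  0.2005031 ] [1.79987587e+02 4.83403711e-02 1.54935926e-02] [ 29.  18. -13.  91.   4.  72. -75.] 2.075 [-1.06144628 -0.69752623 -0.45776831]
```

View pics/w2o.png

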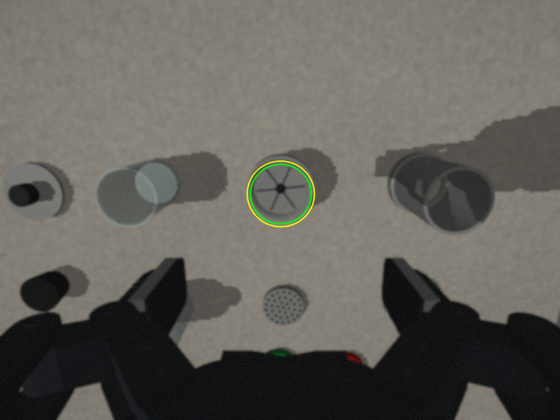

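The wrist view shows the base's centre dot at (281,188), about 6 px above my estimate at (281,194). The plate is at (284,304), the funnel's top at (459,199), the lid's knob at (22,195) and the beaker at about (155,183). I'll compute refined positions from this view.

```bash
python3 - <<'E'
from h import *
im=cv2.imread('pics/w2.png'); s={'position':np.array([.57395,-.23708,.2005]),'tool_rot':np.array([179.99,.05,.015])}
for n,uv,z in(('base',(281,188),.037),('plate',(285,303.5),.01),('funtop',(459,199),.085),('lid',(34,193),.009)): print(n,ray('wrist',uv,z,s).round(4))
t=cv2.imread('pics/top0.png')
for n,uv,z in(('base dot top',(477/3.4+234.5,98/3.4+139.5),.037),('base rim',(375.0,168.5),.04),('unit lid',(78/3.4+94.5,312/3.4+119.5),.209),('free',(115/3.4+94.5,164/3.4+119.5),.1)): print(n,uv,ray('top',uv,z).round(4))
g=cv2.cvtColor(im,6)
for (u,v,r0,r1) in((281,190,28,38),(285,304,18,26)):
    w=cv2.resize(g[v-50:v+50,u-50:u+50],None,fx=4,fy=4,interpolation=2)
    print(cv2.HoughCircles(w,cv2.HOUGH_GRADIENT,1,80,param1=100,param2=15,minRadius=r0*4,maxRadius=r1*4)/4+np.array([u-50,v-50,0]))
E
```

```text
base [ 0.5803 -0.2336  0.037 ]
plate [ 0.4434 -0.2375  0.01  ]
funtop [ 0.5813 -0.3736  0.085 ]
lid [0.5694 0.0186 0.009 ]
base dot top (374.79411764705884, 168.3235294117647) [ 0.58  -0.234  0.037]
base rim (375.0, 168.5) [ 0.5786 -0.2336  0.04  ]
unit lid (117.44117647058823, 211.26470588235293) [0.4522 0.2835 0.209 ]
free (128.3235294117647, 167.73529411764707) [0.5727 0.3126 0.1   ]Traceback (most recent call last):
  File "<stdin>", line 9, in <module>
TypeError: unsupported operand type(s) for /: 'NoneType' and 'int'
```

Emit:
step_arm --moves '[{"travel":[0.01,-0.007,0.04],"angular":[0,0,0]},{"travel":[0,0,0.05],"angular":[0,0,0]},{"travel":[0,0,0.05],"angular":[0,0,0]},{"travel":[0,0,0.05],"angular":[0,0,0]},{"travel":[0,0,0.05],"angular":[0,0,0]},{"travel":[0,0,0.05],"angular":[0,0,0]},{"travel":[0,0,0.04],"angular":[0,0,0]},{"travel":[0,0,0.035],"angular":[0,0,0]},{"travel":[0,0,0],"angular":[0,0,0]},{"travel":[0,0,0],"angular":[0,0,0]}]'

```text
time: 3.38
position: [0.5799, -0.2333, 0.019]
tool_rot: [180.0, -0.1, 0.0]
contact_force: [-0.2, -0.8, 0.4]
grip_width: 0.0854
grasp_force: 0.0
```

Emit:
step_arm --moves '[{"travel":[0,0,0],"angular":[0,0,0]},{"travel":[0,0,0],"angular":[0,0,0]},{"travel":[0,0,0],"angular":[0,0,0]},{"travel":[0,0,0],"angular":[0,0,0]},{"travel":[0,0,0],"angular":[0,0,0]},{"travel":[0,0,0],"angular":[0,0,0]},{"travel":[0,0,0],"angular":[0,0,0]},{"travel":[0,0,0],"angular":[0,0,0]}]' --gripper -1

```text
time: 4.38
position: [0.58, -0.2335, 0.0198]
tool_rot: [180.0, -0.1, 0.0]
contact_force: [-1.1, -0.3, 7.3]
grip_width: 0.0601
grasp_force: 64.0
```

```bash
python3 - <<'E'
from h import *
s,im=snap('wrist','w3'); print(s['position'],s['time'],s['grip_width'],s['grasp_force'],s['contact_force'],s['joints'].round(0))
x=.574
circle('wrist',im,s['position'][0],s['position'][1],.04,.031,(0,255,255),s=s)
cv2.imwrite('pics/w3o.png',im)
E
```

```text
[ 0.58001825 -0.23348774  0.01979054] 4.375 0.060144621726397174 63.96514310426369 [-1.07227562 -0.32132975  7.2799789 ] [ 28.  28. -13.  99.   7.  53. -78.]
```

View pics/w3o.png

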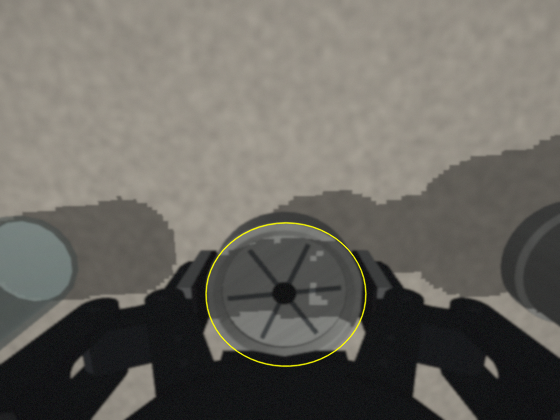

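The base is gripped (60 mm opening, 64 N) with its centre dot at (284,293), in line with the TCP. Next I'll lift it and carry it to the socket.

Emit:
step_arm --moves '[{"travel":[0,0,-0.02],"angular":[0,0,0]},{"travel":[0,0,-0.06],"angular":[0,0,0]},{"travel":[0,0,-0.08],"angular":[0,0,0]},{"travel":[0,0,-0.08],"angular":[0,0,0]},{"travel":[0,0,-0.06],"angular":[0,0,0]},{"travel":[0,-0.05,0],"angular":[0,0,0]},{"travel":[0,-0.09,0],"angular":[0,0,0]},{"travel":[0,-0.09,0],"angular":[0,0,0]},{"travel":[0,-0.09,0],"angular":[0,0,0]},{"travel":[0,-0.09,0],"angular":[0,0,0]},{"travel":[0,-0.09,0],"angular":[0,0,0]},{"travel":[0,-0.09,0],"angular":[0,0,0]},{"travel":[0,-0.09,0],"angular":[0,0,0]},{"travel":[0,-0.09,0],"angular":[0,0,0]},{"travel":[0,-0.09,0],"angular":[0,0,0]},{"travel":[0,-0.09,0],"angular":[0,0,0]},{"travel":[-0.007,-0.09,0],"angular":[0,0,0]},{"travel":[-0.007,-0.052,0],"angular":[0,0,0]},{"travel":[0,0,0],"angular":[0,0,0]},{"travel":[0,0,0],"angular":[0,0,0]}]'

```text
time: 6.92
position: [0.5724, 0.3119, 0.1684]
tool_rot: [179.9, 0.0, -0.0]
contact_force: [-0.1, -0.5, -3.1]
grip_width: 0.0604
grasp_force: 65.8
```

```bash
python3 - <<'E'
from h import *
s,im=snap('wrist','w4'); print(s['position'],s['time'],s['grip_width'],s['grasp_force'],s['contact_force'],s['joints'].round(0))
circle('wrist',im,.573,.3126,.1,.027,(0,255,255),s=s)
s,t=snap('scene','s4'); circle('scene',t,.573,.3126,.1,.027,(0,255,255)); circle('scene',t,.573,.3126,.1,.024,(0,255,255))
x,y,z=s['position']; circle('scene',t,x,y,z+.020,.031,(0,255,0))
t=cv2.resize(t[180:380,330:510],None,fx=2.4,fy=2.4)
im=im[60:420]; t=cv2.resize(t,(int(t.shape[1]*420/t.shape[0]),420))
W=np.zeros((420,800,3),np.uint8); c=cv2.resize(im[:,80:480],(420,378)); W[:378,:420]=c; W[:,422:422+t.shape[1]]=t[:,:378]
cv2.imwrite('pics/w4o.png',W)
E
```

```text
[0.5723879  0.31185439 0.16836669] 6.925 0.06041317037931521 65.80749828155604 [-0.11099392 -0.49429816 -3.08920207] [ -11.   24.  -28.   87.   12.   71. -131.]
```

View pics/w4o.png

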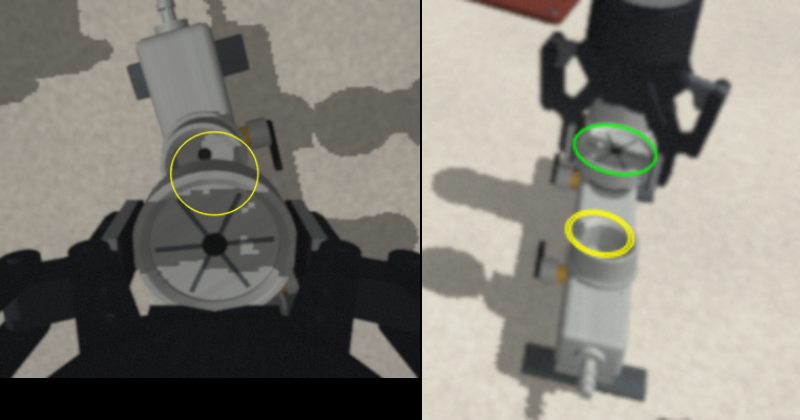

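The base is held level above the collar. In the wrist view the collar seems offset from my yellow circle, centred near (204,155) in the crop against (214,173), so I'll zoom in before lowering.

```bash
python3 - <<'E'
from h import *
s=arm.read_state()
im=cv2.imread('pics/w4.png'); o=(180,60); k=4
A=cv2.resize(im[60:240,180:365],None,fx=k,fy=k,interpolation=2)[:600]
O=(o[0]-.375,o[1]-.375)
circle('wrist',A,.573,.3126,.1,.027,(0,255,255),k,O,s); circle('wrist',A,.573,.3126,.07,.027,(0,180,255),k,O,s)
circle('wrist',A,.578,.316,.1,.027,(0,255,0),k,O,s);circle('wrist',A,.578,.316,.1,.024,(0,255,0),k,O,s)
B=cv2.imread('pics/scene0.png')[270:330,385:445]; B=cv2.resize(B,None,fx=7,fy=7,interpolation=2)
for p,c in(((.573,.3126),(0,255,255)),((.578,.316),(0,255,0))):
  for r in(.027,.024): circle('scene',B,*p,.1,r,c,7,(384.57,269.57))
print(A.shape); W=np.zeros((600,800,3),np.uint8); A=cv2.resize(A,None,fx=.6,fy=.6); W[:A.shape[0],:A.shape[1]]=A; W[:340,450:790]=cv2.resize(B,(340,340)); 
cv2.imwrite('pics/z.png',W[:440])
E
```

```text
(600, 740, 3)
```

View pics/z.png

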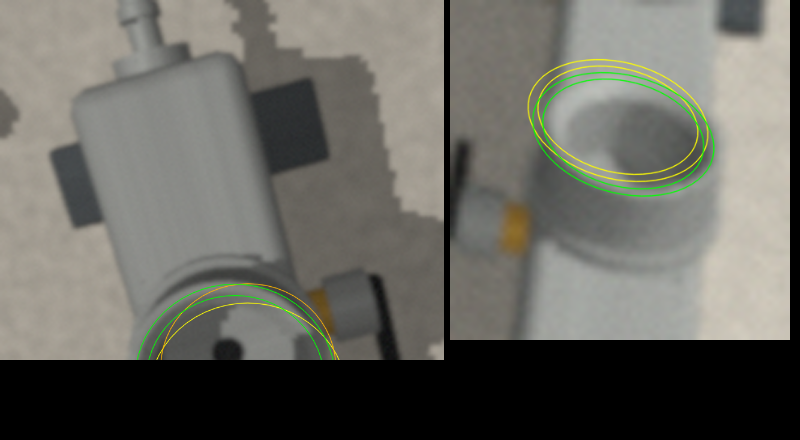

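Green, (.578,.316), fits the collar in both the wrist and the scene view. As a cross-check, I'll triangulate the drain hole at the socket's floor from wrist and top.

```bash
python3 - <<'E'
from h import *
s=arm.read_state()
print(s['position'], ray('wrist',(274.6,205.5),.072,s), ray('top',(122/3.4+94.5,170/3.4+119.5),.072))
im=cv2.imread('pics/top0.png'); g=cv2.resize(im[135:200,95:165],None,fx=8,fy=8,interpolation=2)
for p,c in(((.573,.3126),(0,255,255)),((.577,.315),(0,255,0))):
  circle('top',g,*p,.1,.027,c,8,(94.56,134.56)); circle('top',g,*p,.1,.024,c,8,(94.56,134.56)); circle('top',g,*p,.07,.027,c,8,(94.56,134.56))
cv2.imwrite('pics/zt.png',g)
E
```

```text
[0.57275364 0.31125877 0.16842299] [0.57991442 0.31865966 0.072     ] [0.57833933 0.31902763 0.072     ]
```

View pics/zt.png

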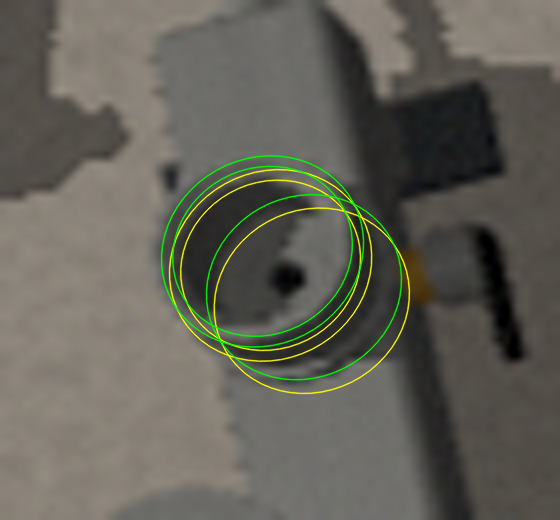

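Green fits here too, and the drain hole gives (.579,.319). I take (.578,.317), shift there and lower slowly.

Emit:
step_arm --moves '[{"travel":[0.0105,-0.0115,0],"angular":[0,0,0]},{"travel":[0,0,0.02],"angular":[0,0,0]},{"travel":[0,0,0.03],"angular":[0,0,0]},{"travel":[0,0,0.03],"angular":[0,0,0]},{"travel":[0,0,0.02],"angular":[0,0,0]},{"travel":[0,0,0.01],"angular":[0,0,0]},{"travel":[0,0,0.006],"angular":[0,0,0]},{"travel":[0,0,0.006],"angular":[0,0,0]},{"travel":[0,0,0],"angular":[0,0,0]}]'

```text
time: 8.15
position: [0.5775, 0.3186, 0.1074]
tool_rot: [-180.0, -0.0, 0.0]
contact_force: [-0.5, 0.5, -2.9]
grip_width: 0.0603
grasp_force: 65.9
```

Emit:
step_arm --moves '[{"travel":[0,0,0.005],"angular":[0,0,0]},{"travel":[0,0,0.005],"angular":[0,0,0]},{"travel":[0,0,0],"angular":[0,0,0]}]'

```text
time: 8.52
position: [0.5773, 0.3185, 0.1021]
tool_rot: [180.0, 0.0, 0.0]
contact_force: [0.7, -0.6, -2.8]
grip_width: 0.0606
grasp_force: 65.9
```

Emit:
step_arm --moves '[{"travel":[0,0,0.005],"angular":[0,0,0]},{"travel":[0,0,0.004],"angular":[0,0,0]},{"travel":[0,0,0.002],"angular":[0,0,0]},{"travel":[0,0,0],"angular":[0,0,0]}]'

```text
time: 9.02
position: [0.5774, 0.3186, 0.0967]
tool_rot: [180.0, 0.0, 0.0]
contact_force: [-0.5, 0.4, -3.8]
grip_width: 0.0604
grasp_force: 65.9
```

Emit:
step_arm --moves '[{"travel":[0,0,0.002],"angular":[0,0,0]},{"travel":[0,0,0.002],"angular":[0,0,0]},{"travel":[0,0,0],"angular":[0,0,0]}]'

```text
time: 9.4
position: [0.5776, 0.3187, 0.0958]
tool_rot: [-180.0, -0.0, 0.0]
contact_force: [-3.5, -1.6, 5.0]
grip_width: 0.0603
grasp_force: 66.8
```

Contact came at TCP z = 0.0958, the predicted seating height. I'll release, rise and check.

Emit:
step_arm --moves '[{"travel":[0,0,0],"angular":[0,0,0]},{"travel":[0,0,0],"angular":[0,0,0]},{"travel":[0,0,0],"angular":[0,0,0]},{"travel":[0,0,0],"angular":[0,0,0]},{"travel":[0,0,0],"angular":[0,0,0]},{"travel":[0,0,0],"angular":[0,0,0]},{"travel":[0,0,-0.02],"angular":[0,0,0]},{"travel":[0,0,-0.06],"angular":[0,0,0]},{"travel":[0,0,-0.08],"angular":[0,0,0]},{"travel":[0,0,-0.08],"angular":[0,0,0]},{"travel":[0,0,-0.06],"angular":[0,0,0]},{"travel":[0,0,0],"angular":[0,0,0]},{"travel":[0,0,0],"angular":[0,0,0]}]' --gripper 1

```text
time: 11.02
position: [0.5772, 0.3185, 0.2446]
tool_rot: [180.0, 0.0, 0.0]
contact_force: [0.0, -0.4, -0.3]
grip_width: 0.0856
grasp_force: 0.0
```

```bash
python3 - <<'E'
from h import *
s,im=snap('wrist','w5'); print(s['position'],s['time'],s['contact_force'])
g=im.copy()
for r in(.031,.028,.025): circle('wrist',g,.5775,.3185,.116 if r>.026 else .112,r,(0,255,255),s=s)
cv2.imwrite('pics/w5o.png',np.hstack([im[100:330,180:400],g[100:330,180:400]])[:, :])
E
```

```text
[0.57724606 0.3184674  0.24463534] 11.025 [ 0.01690146 -0.41329489 -0.32289388]
```

View pics/w5o.png

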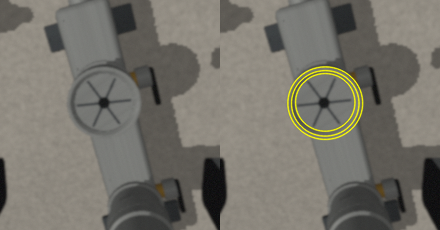

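The base is seated level, with its dot at (283,202) and the rim circles matching the seated height. Next is the plate.

Emit:
step_arm --moves '[{"travel":[0,0.08,0],"angular":[0,0,0]},{"travel":[0,0.11,0],"angular":[0,0,0]},{"travel":[0,0.11,0],"angular":[0,0,0]},{"travel":[0,0.11,0],"angular":[0,0,0]},{"travel":[-0.04,0.11,0.02],"angular":[0,0,0]},{"travel":[-0.05,0.11,0.03],"angular":[0,0,0]},{"travel":[-0.05,0.11,0.03],"angular":[0,0,0]},{"travel":[-0.05,0.11,0.03],"angular":[0,0,0]},{"travel":[-0.05,0.11,0.03],"angular":[0,0,0]},{"travel":[-0.028,0.11,0.03],"angular":[0,0,0]},{"travel":[0,0.042,0.02],"angular":[0,0,0]},{"travel":[0,0,0],"angular":[0,0,0]},{"travel":[0,0,0],"angular":[0,0,0]}]' --gripper 0.35

```text
time: 12.7
position: [0.4443, -0.2358, 0.1497]
tool_rot: [-179.9, 0.0, 0.1]
contact_force: [0.6, 0.3, 0.0]
grip_width: 0.0575
grasp_force: 0.0
```

```bash
python3 - <<'E'
from h import *
print(ray('wrist',(283,202),.113,{'position':np.array([.57725,.31847,.24464]),'tool_rot':np.array([180,0,0.])}))
s,im=snap('wrist','w6'); print(s['position'],s['time'],s['grip_width'],s['joints'].round(0))
circle('wrist',im,.4434,-.2375,.01,.0235,(0,255,255),s=s)
cv2.imwrite('pics/w6o.png',im)
E
```

```text
[0.57827007 0.31998561 0.113     ]
[ 0.44426126 -0.23576443  0.14974351] 12.7 0.05751180575760941 [ 31.   7.  -9. 110.   1.  63. -68.]
```

View pics/w6o.png

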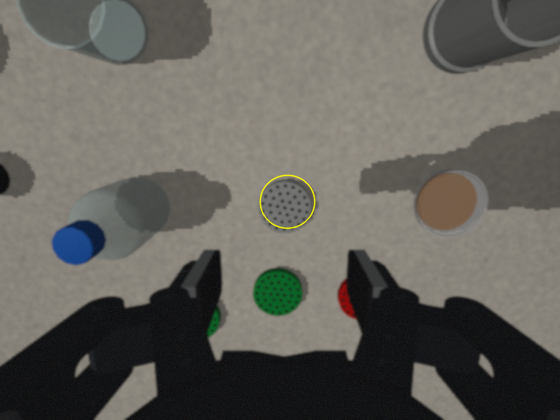

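The grey perforated plate sits right on the predicted circle at (288,203); the green discs are at (278,291) and (208,320), the red one at (355,297). I'll descend and feel for the bench to learn the fingertip height.

Emit:
step_arm --moves '[{"travel":[-0.002,0.0035,0.03],"angular":[0,0,0]},{"travel":[0,0,0.05],"angular":[0,0,0]},{"travel":[0,0,0.05],"angular":[0,0,0]},{"travel":[0,0,0.05],"angular":[0,0,0]},{"travel":[0,0,0.04],"angular":[0,0,0]},{"travel":[0,0,0.03],"angular":[0,0,0]},{"travel":[0,0,0.015],"angular":[0,0,0]},{"travel":[0,0,0.006],"angular":[0,0,0]},{"travel":[0,0,0],"angular":[0,0,0]},{"travel":[0,0,0],"angular":[0,0,0]}]' --gripper 0.27

```text
time: 14.0
position: [0.443, -0.2394, 0.0149]
tool_rot: [180.0, -0.1, 0.0]
contact_force: [0.1, 1.9, -0.3]
grip_width: 0.0544
grasp_force: 0.0
```

Emit:
step_arm --moves '[{"travel":[0,0,0.004],"angular":[0,0,0]},{"travel":[0,0,0.002],"angular":[0,0,0]},{"travel":[0,0,0],"angular":[0,0,0]}]'

```text
time: 14.38
position: [0.4425, -0.2392, 0.0113]
tool_rot: [-180.0, 0.0, 0.0]
contact_force: [0.4, -0.4, -0.6]
grip_width: 0.0539
grasp_force: 0.0
```

Emit:
step_arm --moves '[{"travel":[0,0,0.004],"angular":[0,0,0]},{"travel":[0,0,0.002],"angular":[0,0,0]},{"travel":[0,0,0],"angular":[0,0,0]}]'

```text
time: 14.75
position: [0.4425, -0.2391, 0.0082]
tool_rot: [-180.0, 0.0, 0.0]
contact_force: [0.1, -0.1, 0.0]
grip_width: 0.0544
grasp_force: 0.0
```

Emit:
step_arm --moves '[{"travel":[0,0,0.003],"angular":[0,0,0]},{"travel":[0,0,0],"angular":[0,0,0]}]'

```text
time: 15.0
position: [0.4426, -0.2391, 0.0067]
tool_rot: [-180.0, 0.0, 0.0]
contact_force: [-0.3, -0.1, -0.5]
grip_width: 0.0541
grasp_force: 0.0
```

Emit:
step_arm --moves '[{"travel":[0,0,0.003],"angular":[0,0,0]},{"travel":[0,0,0],"angular":[0,0,0]}]'

```text
time: 15.25
position: [0.4425, -0.2391, 0.0052]
tool_rot: [-180.0, 0.0, 0.0]
contact_force: [-0.7, 0.6, 0.3]
grip_width: 0.0541
grasp_force: 0.0
```

Emit:
step_arm --moves '[{"travel":[0,0,0.003],"angular":[0,0,0]},{"travel":[0,0,0],"angular":[0,0,0]}]'

```text
time: 15.5
position: [0.4427, -0.2392, 0.0043]
tool_rot: [180.0, -0.0, 0.0]
contact_force: [-2.4, 0.9, 7.2]
grip_width: 0.0546
grasp_force: 3.5
```

The bench is felt at TCP z ≈ 0.0045 with a 54 mm opening. I'll raise 7 mm so the tips grip only the plate's upper half, then close.

Emit:
step_arm --moves '[{"travel":[0,0,-0.007],"angular":[0,0,0]},{"travel":[0,0,-0.007],"angular":[0,0,0]},{"travel":[0,0,0],"angular":[0,0,0]}]'

```text
time: 15.88
position: [0.4428, -0.2393, 0.0111]
tool_rot: [180.0, -0.0, 0.0]
contact_force: [0.2, -1.6, -0.7]
grip_width: 0.0543
grasp_force: 0.0
```

Emit:
step_arm --moves '[{"travel":[0,0,0],"angular":[0,0,0]},{"travel":[0,0,0],"angular":[0,0,0]},{"travel":[0,0,0],"angular":[0,0,0]},{"travel":[0,0,0],"angular":[0,0,0]},{"travel":[0,0,0],"angular":[0,0,0]}]' --gripper -1

```text
time: 16.5
position: [0.4427, -0.2392, 0.0115]
tool_rot: [180.0, -0.0, 0.0]
contact_force: [-2.7, 1.5, 10.9]
grip_width: 0.0424
grasp_force: 59.2
```

Emit:
step_arm --moves '[{"travel":[0,0,-0.01],"angular":[0,0,0]},{"travel":[0,0,-0.04],"angular":[0,0,0]},{"travel":[0,0,-0.06],"angular":[0,0,0]},{"travel":[0,0,-0.06],"angular":[0,0,0]},{"travel":[0,0,0],"angular":[0,0,0]}]'

```text
time: 17.12
position: [0.444, -0.2399, 0.098]
tool_rot: [179.9, -0.2, 0.0]
contact_force: [-0.7, -1.0, -0.6]
grip_width: 0.0424
grasp_force: 60.8
```

```bash
python3 - <<'E'
from h import *
s,im=snap('wrist','w7'); print(s['position'],s['time'],s['grip_width'],s['grasp_force'])
z=s['position'][2]-.0107+.01
circle('wrist',im,s['position'][0],s['position'][1],z,.0235,(0,255,255),s=s)
circle('wrist',im,s['position'][0],s['position'][1],z,.0215,(0,255,255),s=s)
cv2.imwrite('pics/w7o.png',cv2.resize(im[220:400,180:400],None,fx=2,fy=2))
E
```

```text
[ 0.44398056 -0.23985895  0.0979937 ] 17.125 0.04242737690984221 60.80139398574829
```

View pics/w7o.png

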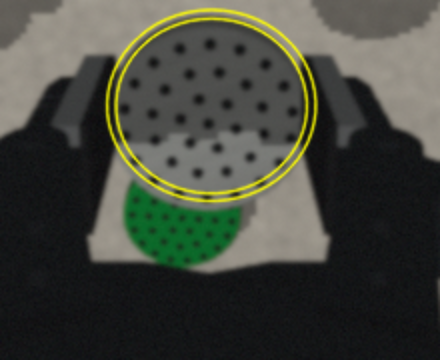

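The plate is held level between the pads and centred within about 1 mm of the circle. I'll check the wrist-camera bias from the gripped base (w3) against the seated base (w5).

```bash
python3 - <<'E'
from h import *
r0=np.array([180,0,0.])
def dot(f,u,v,w=9):
    g=cv2.cvtColor(cv2.imread(f'pics/{f}.png'),6)[v-w:v+w+1,u-w:u+w+1].astype(float); m=np.clip(55-g,0,None); Y,X=np.mgrid[-w:w+1,-w:w+1]
    return u+(m*X).sum()/m.sum(), v+(m*Y).sum()/m.sum()
a=dot('w3',284,293,14);p=np.array([.58,-.2335,.0198]);print(a,ray('wrist',a,.037,{'position':p,'tool_rot':r0})-p)
a=dot('w5',283,202,6);p=np.array([.57725,.31847,.24464]);print(a,ray('wrist',a,.113,{'position':p,'tool_rot':r0})-p)
# plate in w7: hole centroid
im=cv2.imread('pics/w7.png'); g=cv2.cvtColor(im,6).astype(np.float32)
d=cv2.GaussianBlur(g,(0,0),4)-cv2.GaussianBlur(g,(0,0),.8); sat=im.max(2)-im.min(2)
m=((d>5)&(sat<25)).astype(np.uint8); n,_,st,c=cv2.connectedComponentsWithStats(m)
k=[i for i in range(1,n) if 2<=st[i,4]<40 and np.hypot(c[i,0]-285,c[i,1]-273)<46]
h=c[k]; (cx,cy),rr=cv2.minEnclosingCircle(h.astype(np.float32)); print(len(k),h.mean(0),(cx,cy),rr)
p=np.array([.44398,-.23986,.09799]);print(ray('wrist',(cx,cy),p[2]-.001,{'position':p,'tool_rot':np.array([179.9,-.2,0])})-p)
E
```

```text
(np.float64(283.76764244641925), np.float64(292.7649634082593)) [0.00082648 0.00063858 0.0172    ]
(np.float64(283.50592885375494), np.float64(202.3331451157538)) [ 0.0007292   0.00109651 -0.13164   ]
26 [285.37033604 276.00440517] (283.7687072753906, 278.132568359375) 41.79963302612305
[-0.00210398  0.00066713 -0.001     ]
```

Emit:
step_arm --moves '[{"travel":[0,0,-0.05],"angular":[0,0,0]},{"travel":[0.02,0,-0.06],"angular":[0,0,0]},{"travel":[0.05,-0.04,-0.03],"angular":[0,0,0]},{"travel":[0.05,-0.09,0],"angular":[0,0,0]},{"travel":[0.05,-0.09,0],"angular":[0,0,0]},{"travel":[0.05,-0.09,0],"angular":[0,0,0]},{"travel":[0.049,-0.09,0],"angular":[0,0,0]},{"travel":[0,-0.09,0],"angular":[0,0,0]},{"travel":[0,-0.09,0],"angular":[0,0,0]},{"travel":[0,-0.09,0],"angular":[0,0,0]},{"travel":[0,-0.09,0],"angular":[0,0,0]},{"travel":[0,-0.09,0],"angular":[0,0,0]},{"travel":[0,-0.09,0],"angular":[0,0,0]},{"travel":[0,-0.09,0],"angular":[0,0,0]},{"travel":[0,-0.06,0],"angular":[0,0,0]},{"travel":[0,-0.028,0],"angular":[0,0,0]},{"travel":[0,0,0],"angular":[0,0,0]},{"travel":[0,0,0],"angular":[0,0,0]}]'

```text
time: 19.42
position: [0.5775, 0.3179, 0.1654]
tool_rot: [179.9, 0.0, -0.1]
contact_force: [0.6, -0.1, -1.1]
grip_width: 0.0422
grasp_force: 60.9
```

Emit:
step_arm --moves '[{"travel":[0.002,-0.002,0.02],"angular":[0,0,0]},{"travel":[0,0,0.02],"angular":[0,0,0]},{"travel":[0,0,0.015],"angular":[0,0,0]},{"travel":[0,0,0.01],"angular":[0,0,0]},{"travel":[0,0,0.006],"angular":[0,0,0]},{"travel":[0,0,0],"angular":[0,0,0]}]'

```text
time: 20.18
position: [0.5779, 0.3209, 0.1302]
tool_rot: [180.0, 0.0, 0.0]
contact_force: [0.4, -1.0, -0.1]
grip_width: 0.0419
grasp_force: 60.9
```

Emit:
step_arm --moves '[{"travel":[0,0,0.004],"angular":[0,0,0]},{"travel":[0,0,0.003],"angular":[0,0,0]},{"travel":[0,0,0],"angular":[0,0,0]}]'

```text
time: 20.55
position: [0.578, 0.3209, 0.1269]
tool_rot: [-180.0, -0.0, 0.0]
contact_force: [0.0, 0.6, 0.7]
grip_width: 0.0423
grasp_force: 61.0
```

Emit:
step_arm --moves '[{"travel":[0,0.003,0.002],"angular":[0,0,0]},{"travel":[0,0,0.002],"angular":[0,0,0]},{"travel":[0,0,0],"angular":[0,0,0]}]'

```text
time: 20.92
position: [0.5783, 0.3193, 0.1252]
tool_rot: [-180.0, -0.0, 0.0]
contact_force: [1.2, -0.5, 2.5]
grip_width: 0.0422
grasp_force: 61.7
```

Emit:
step_arm --moves '[{"travel":[0,0,0.002],"angular":[0,0,0]},{"travel":[0,0,0.001],"angular":[0,0,0]},{"travel":[0,0,0],"angular":[0,0,0]}]'

```text
time: 21.3
position: [0.5784, 0.3194, 0.1246]
tool_rot: [-180.0, -0.1, 0.0]
contact_force: [-0.7, -1.0, 9.7]
grip_width: 0.0422
grasp_force: 62.6
```

Emit:
step_arm --moves '[{"travel":[0,0,0],"angular":[0,0,0]},{"travel":[0,0,0],"angular":[0,0,0]},{"travel":[0,0,0],"angular":[0,0,0]},{"travel":[0,0,-0.03],"angular":[0,0,0]},{"travel":[0,0,-0.08],"angular":[0,0,0]},{"travel":[0,0,-0.08],"angular":[0,0,0]},{"travel":[0,0,-0.04],"angular":[0,0,0]},{"travel":[0,0,0],"angular":[0,0,0]},{"travel":[0,0,0],"angular":[0,0,0]}]' --gripper 0.5

```text
time: 22.42
position: [0.5774, 0.3189, 0.2366]
tool_rot: [179.9, 0.1, 0.0]
contact_force: [-0.1, 0.4, -0.0]
grip_width: 0.0641
grasp_force: 0.0
```

```bash
python3 - <<'E'
from h import *
s,im=snap('wrist','w8'); print(s['position'],s['tool_rot'],s['time'],s['contact_force'])
g=im.copy(); x,y=s['position'][:2]; x,y=.5780,.3198
circle('wrist',g,x,y,.116,.031,(0,255,255),s=s);circle('wrist',g,x,y,.122,.0235,(0,255,0),s=s)
cr=lambda a:cv2.resize(a[140:290,200:360],None,fx=2.4,fy=2.4,interpolation=2)
s2,t=snap('scene','s8'); t2=t.copy(); circle('scene',t2,x,y,.116,.031,(0,255,255));circle('scene',t2,x,y,.122,.0225,(0,255,0))
cs=lambda a:cv2.resize(a[255:315,380:450],(384,329),interpolation=2)
W=np.zeros((600,770,3),np.uint8); W[:300,:320]=cv2.resize(cr(im),(320,300)); W[:300,330:650]=cv2.resize(cr(g),(320,300))
W[305:600,:344]=cv2.resize(cs(t),(344,295)); W[305:600,350:694]=cv2.resize(cs(t2),(344,295))
cv2.imwrite('pics/w8o.png',W)
E
```

```text
[0.57741965 0.31892237 0.2365923 ] [1.79932266e+02 1.13495237e-01 1.81258979e-02] 22.425 [-0.05061389  0.35546314 -0.04237624]
```

View pics/w8o.png

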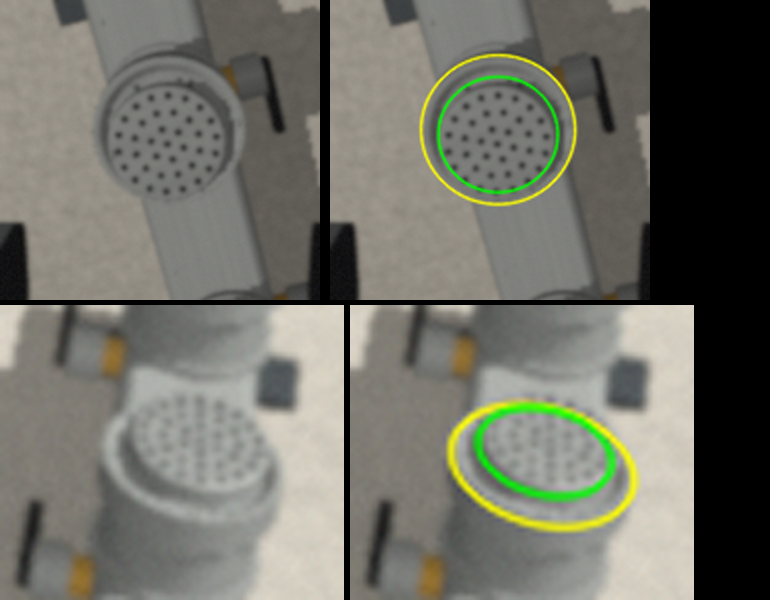

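In both views the plate lies toward −x: in the wrist crop the plate is centred at (166,139) while the dish is at (170,125). It is about 3 mm off and probably riding on the recess flare. I'll quantify this by code and mend it.

```bash
cat >> h.py <<'E'
def holes(im,u,v,rad):
    g=cv2.cvtColor(im,6).astype(np.float32); k=4
    x0,y0=u-40,v-40; g=cv2.resize(g[y0:y0+80,x0:x0+80],None,fx=k,fy=k,interpolation=2)
    d=cv2.GaussianBlur(g,(0,0),10)-cv2.GaussianBlur(g,(0,0),2); m=(d>9).astype(np.uint8)
    n,_,st,c=cv2.connectedComponentsWithStats(m); c=c/k+[x0-.375,y0-.375]
    return np.array([c[i] for i in range(1,n) if 8<st[i,4]<160 and max(st[i,2:4])<16 and np.hypot(*(c[i]-[u,v]))<rad])
E
python3 - <<'E'
from h import *
im=cv2.imread('pics/w8.png'); s=arm.read_state(); print(s['position'])
h=holes(im,283,209,31); c,r=cv2.minEnclosingCircle(h.astype(np.float32)); e=cv2.fitEllipse(cv2.convexHull(h.astype(np.float32)))
print(len(h),h.mean(0),c,r,e); print(ray('wrist',h.mean(0),.122,s),ray('wrist',e[0],.122,s))
r=np.median(cv2.cvtColor(im,6)); print(r)
# rim outer of dish: predicted base centre px for dot
print(proj('wrist',[[.5780,.3196,.112]],s))
h6=holes(cv2.imread('pics/w6.png'),288,203,31); print(len(h6),h6.mean(0),cv2.fitEllipse(cv2.convexHull(h6.astype(np.float32))))
E
```

```text
[0.57735963 0.31885955 0.23642636]Traceback (most recent call last):
  File "<stdin>", line 3, in <module>
cv2.error: OpenCV(4.12.0) /io/opencv/modules/imgproc/src/shapedescr.cpp:361: error: (-201:Incorrect size of input array) There should be at least 5 points to fit the ellipse in function 'fitEllipseNoDirect'
```

```bash
sed -i 's/m=(d>9)/m=(d>T)/; s/def holes(im,u,v,rad)/def holes(im,u,v,rad,T=4)/; s/8<st\[i,4\]<160 and max(st\[i,2:4\])<16/6<st[i,4]<200 and max(st[i,2:4])<20/' h.py
python3 - <<'E'
from h import *
s=arm.read_state()
for f,u,v,z in(('w8',283,209,.122),('w6',288,203,.01)):
  im=cv2.imread(f'pics/{f}.png')
  for T in(4,6,9):
    h=holes(im,u,v,31 if f=='w8' else 27,T)
    if len(h)<5: print(f,T,len(h)); continue
    c,r=cv2.minEnclosingCircle(h.astype(np.float32)); e=cv2.fitEllipse(cv2.convexHull(h.astype(np.float32)))
    print(f,T,len(h),h.mean(0).round(1),np.round(c,1),round(r,1),np.round(e[0],1),np.round(e[1],1))
    if f=='w8': print(ray('wrist',e[0],.122,s))
    np.save(f'{f}_{T}.npy',h)
E
```

```text
w8 4 1
w8 6 6 [301.9 206.8] [296.3 211.7] 23.0 [ 21.7 342.2] [162.3 633.8]
[0.4544535  0.55173409 0.122     ]
w8 9 36 [284.8 210.3] [283.9 207.7] 27.9 [283.7 208.8] [51.2 53.3]
[0.57682545 0.3195804  0.122     ]
w6 4 7 [296.8 203.5] [291. 204.] 17.0 [291.2 204.1] [29.2 37. ]
w6 6 23 [287.  203.8] [287.7 201.8] 21.0 [286.3 203.7] [35.5 42. ]
w6 9 34 [287.  205.3] [288.3 203. ] 26.2 [287.5 204.8] [43.3 52.2]
```

Emit:
step_arm --moves '[{"travel":[-0.004,0,0.04],"angular":[0,0,0]},{"travel":[0,0,0.06],"angular":[0,0,0]},{"travel":[0,0,0.06],"angular":[0,0,0]},{"travel":[0,0,0.04],"angular":[0,0,0]},{"travel":[0,0,0.018],"angular":[0,0,0]},{"travel":[0,0,0.004],"angular":[0,0,0]},{"travel":[0,0,0],"angular":[0,0,0]},{"travel":[0,0,0],"angular":[0,0,0]}]' --gripper 0.27

```text
time: 23.52
position: [0.5764, 0.3197, 0.1284]
tool_rot: [-180.0, -0.1, 0.0]
contact_force: [-0.3, -0.8, -0.4]
grip_width: 0.054
grasp_force: 0.0
```

Emit:
step_arm --moves '[{"travel":[0,0,0],"angular":[0,0,0]},{"travel":[0,0,0],"angular":[0,0,0]},{"travel":[0,0,0],"angular":[0,0,0]},{"travel":[0,0,0],"angular":[0,0,0]},{"travel":[0,0,0],"angular":[0,0,0]}]' --gripper -1

```text
time: 24.15
position: [0.5767, 0.322, 0.1302]
tool_rot: [-179.7, -0.2, 0.1]
contact_force: [-2.0, 5.5, 13.6]
grip_width: 0.0001
grasp_force: 6.9
```

The fingers closed above the plate and are now pressing on its top. The tips are at about z = 0.122, which is the plate's home top height. I'll raise before opening and measure again.

Emit:
step_arm --moves '[{"travel":[0,0,-0.01],"angular":[0,0,0]},{"travel":[0,0,-0.05],"angular":[0,0,0]},{"travel":[0,0,-0.08],"angular":[0,0,0]},{"travel":[0,0,-0.08],"angular":[0,0,0]},{"travel":[0,0,0],"angular":[0,0,0]},{"travel":[0,0,0],"angular":[0,0,0]}]' --gripper -1

```text
time: 24.9
position: [0.5758, 0.3185, 0.2364]
tool_rot: [179.9, 0.1, -0.0]
contact_force: [-0.8, 0.5, 0.2]
grip_width: 0.0003
grasp_force: 0.0
```

```bash
python3 - <<'E'
from h import *
s,im=snap('wrist','w9'); print(s['position'],s['tool_rot'])
a=cv2.cvtColor(cv2.imread('pics/s8.png'),6).astype(float)
s2,t=snap('scene','s9'); b=cv2.cvtColor(t,6).astype(float)
# shift of the plate's texture in the scene view between s8 and s9
P=proj('scene',[[.578,.3195,.122]])[0]; u,v=P.round().astype(int); print(P)
w=np.outer(np.hanning(22),np.hanning(26))
f=lambda g:np.float32(g[v-12:v+10,u-13:u+13])
print(cv2.phaseCorrelate(f(a),f(b),np.float32(w)), abs(f(a)-f(b)).mean())
# fixed reference: collar region below
g2=lambda g:np.float32(g[v+22:v+62,u-20:u+20]); print(cv2.phaseCorrelate(g2(a),g2(b)))
# wrist: brute search of plate centre: dark holes inside disc -> correlate hole pattern w8->w9 relative
A=cv2.imread('pics/w8.png'); s8={'position':np.array([.57742,.31892,.23659]),'tool_rot':np.array([179.932,.1135,.018])}
for z,name,uv8 in((.122,'plate',(283.5,209.75)),):
    X=ray('wrist',uv8,z,s8); q=proj('wrist',X[None],s)[0]
    sc=(s8['position'][2]+.134-z)/(s['position'][2]+.134-z)
    T=cv2.resize(cv2.cvtColor(A,6)[185:235,258:309],None,fx=sc,fy=sc,interpolation=2); m=cv2.matchTemplate(cv2.cvtColor(im,6),T,cv2.TM_CCOEFF_NORMED)
    _,mx,_,l=cv2.minMaxLoc(m); c=(l[0]+(283.5-257.5)*sc,l[1]+(209.75-184.5)*sc); print(sc,mx,c,q,ray('wrist',c,z,s)-X)
E
```

```text
[0.57579588 0.31848084 0.23637913] [ 1.79928939e+02  6.39055303e-02 -2.26090017e-02]
[418.91376745 284.18096235]
((29.34322783953765, 6.190076074078693), -0.023200734162036284) 11.608392
((-0.13547363212617825, -0.1427064876079136), 1.0038224315643312)
1.000848977403586 0.4552392363548279 (np.float64(288.0220734124932), np.float64(205.27143667944054)) [282.93251906 207.95337723] [ 0.00217648 -0.00399837  0.        ]
```

Emit:
step_arm --moves '[{"travel":[0,0,0],"angular":[0,0,0]},{"travel":[0,0,0],"angular":[0,0,0]},{"travel":[0,0,0],"angular":[0,0,0]},{"travel":[0,0,0],"angular":[0,0,0]}]' --gripper 0.5

```text
time: 25.5
position: [0.5759, 0.3194, 0.2373]
tool_rot: [-180.0, 0.0, 0.0]
contact_force: [-0.4, 0.5, -0.1]
grip_width: 0.0638
grasp_force: 0.0
```

```bash
cat > m.py <<'E'
from h import *
import sys
def fitplate(im,s,z=.122):
    # score: hole-dark ring contrast via plate edge + dish rim edges, search centres
    g=cv2.GaussianBlur(cv2.cvtColor(im,6).astype(np.float32),(0,0),.7)
    a=np.linspace(0,2*np.pi,120,endpoint=False)
    def samp(x,y,z,r):
        P=np.c_[x+r*np.cos(a),y+r*np.sin(a),0*a+z]; q=proj('wrist',P,s).astype(np.float32)
        return cv2.remap(g,q[:,:1],q[:,1:],1)[:,0]
    out={}
    for n,zz,r in(('plate_edge',z-.001,.0235),('dish_rim',.116,.031)):
        best=max((np.median(np.abs(samp(.577+dx,.319+dy,zz,r-.0012)-samp(.577+dx,.319+dy,zz,r+.0012))),dx,dy) for dx in np.arange(-.006,.0061,.0005) for dy in np.arange(-.006,.0061,.0005))
        out[n]=(round(float(best[0]),1),round(.577+best[1],4),round(.319+best[2],4))
    return out
E
python3 - <<'E'
from m import *
s8={'position':np.array([.57742,.31892,.23659]),'tool_rot':np.array([179.932,.1135,.018])}
A=cv2.imread('pics/w8.png'); print('w8',fitplate(A,s8))
s,im=snap('wrist','w10'); print(s['position'],'w10',fitplate(im,s))
a=cv2.cvtColor(A,6); b=cv2.cvtColor(im,6)
T=a[183:237,256:312]; m=cv2.matchTemplate(b,T,5); _,mx,_,l=cv2.minMaxLoc(m); print('all',mx,l)
T=a[192:228,266:302]; m=cv2.matchTemplate(b,T,5); _,mx,_,l=cv2.minMaxLoc(m); 
X=ray('wrist',(284,210),.122,s8); Y=ray('wrist',(284+l[0]-266,210+l[1]-192),.122,s); print('holes',mx,l,(Y-X)[:2])
T=a[140:170,225:262]; m=cv2.matchTemplate(b,T,5); _,mx,_,l=cv2.minMaxLoc(m); print('beam ref',mx,l)
_,t=snap('scene','s10'); a=cv2.cvtColor(cv2.imread('pics/s8.png'),6); b=cv2.cvtColor(t,6)
T=a[272:294,405:434]; m=cv2.matchTemplate(b,T,5); _,mx,_,l=cv2.minMaxLoc(m); print('scene plate',mx,l,'from (405,272)')
E
```

```text
w8 {'plate_edge': (23.6, np.float64(0.577), np.float64(0.316)), 'dish_rim': (18.9, np.float64(0.577), np.float64(0.319))}
[0.57594088 0.31936301 0.2373001 ] w10 {'plate_edge': (20.4, np.float64(0.579), np.float64(0.314)), 'dish_rim': (18.4, np.float64(0.5775), np.float64(0.317))}
all 0.4912848174571991 (261, 178)
holes 0.5743312835693359 (271, 187) [ 0.00262986 -0.00335338]
beam ref 0.9972935914993286 (226, 139)
scene plate 0.7755557894706726 (403, 272) from (405,272)
```

```bash
python3 - <<'E'
from h import *
for f,u,v in(('w8',283,210),('w10',285,207)):
    im=cv2.imread(f'pics/{f}.png'); g=cv2.resize(cv2.cvtColor(im,6)[v-40:v+40,u-40:u+40].astype(np.float32),None,fx=4,fy=4,interpolation=2)
    d=cv2.GaussianBlur(g,(0,0),8)-cv2.GaussianBlur(g,(0,0),2.5)
    mx=(d==cv2.dilate(d,np.ones((13,13))))&(d>6); p=np.argwhere(mx)[:,::-1]/4+[u-40.4,v-40.4]
    val=d[mx]; k=np.hypot(*(p-[u,v]).T)<36
    print(f,k.sum()); print(' '.join(f'{a:.0f},{b:.0f}:{c:.0f}' for (a,b),c in zip(p[k],val[k])))
E
```

```text
w8 63
289,181:15 284,182:15 279,182:13 294,182:22 301,182:7 276,182:13 268,184:19 259,185:13 300,186:10 284,187:32 275,189:31 292,189:30 256,189:14 306,191:8 311,191:9 268,193:32 300,193:30 313,194:12 309,195:7 253,196:14 286,196:31 278,196:30 262,199:31 294,200:32 305,200:30 271,201:31 315,202:13 281,204:32 289,206:31 299,206:31 259,207:33 308,208:29 315,208:14 252,209:14 267,209:30 275,210:29 283,212:31 314,212:13 291,213:32 299,215:30 259,215:29 307,216:28 268,217:31 278,218:31 314,218:12 286,219:31 254,220:10 296,222:31 262,223:30 255,223:7 272,224:29 304,224:28 311,224:16 289,227:29 280,227:29 306,229:9 267,230:31 299,230:30 274,234:29 291,234:30 301,234:7 283,235:29 272,243:6
w10 67
278,172:9 273,174:10 269,176:10 294,176:14 287,177:13 283,177:13 298,177:14 266,179:11 276,180:11 308,180:12 271,182:14 263,182:12 292,183:32 283,183:32 300,185:32 313,185:12 275,186:32 259,187:13 316,188:12 307,190:30 285,191:32 293,191:32 269,192:30 257,192:14 277,195:32 301,196:31 256,197:12 311,197:29 318,198:15 287,199:31 265,200:32 295,201:31 255,202:13 273,202:31 304,203:32 281,204:30 320,205:13 313,205:30 289,207:32 264,208:30 296,209:30 319,209:14 273,210:31 304,211:31 283,212:31 258,213:12 312,214:27 290,214:31 318,215:16 266,216:31 277,218:29 300,218:30 260,219:12 315,220:16 308,221:29 284,222:31 292,222:30 271,223:30 263,223:11 264,225:10 302,226:28 308,227:9 278,228:28 294,230:27 286,230:28 275,233:8 280,234:6
```

```bash
cat >> m.py <<'E'
def plate(im,u,v):
    g=cv2.resize(cv2.cvtColor(im,6)[v-40:v+40,u-40:u+40].astype(np.float32),None,fx=4,fy=4,interpolation=2)
    d=cv2.GaussianBlur(g,(0,0),8)-cv2.GaussianBlur(g,(0,0),2.5)
    p=np.argwhere((d==cv2.dilate(d,np.ones((13,13))))&(d>24))[:,::-1]/4+[u-40.4,v-40.4]
    c=p.mean(0); p=p[np.hypot(*(p-c).T)<28]; c=p.mean(0); o=p[np.hypot(*(p-c).T)>21]
    return len(p),len(o),cv2.fitEllipse(o.astype(np.float32))
E
python3 - <<'E'
from m import *
beam0=None
for f,u,v,s in(('w8',283,210,{'position':np.array([.57742,.31892,.23659]),'tool_rot':np.array([179.932,.1135,.018])}),('w10',288,207,{'position':np.array([.57594,.31936,.2373]),'tool_rot':np.array([-180,0,0.])})):
    im=cv2.imread(f'pics/{f}.png'); n,o,e=plate(im,u,v); print(f,n,o,e,ray('wrist',e[0],.122,s))
    # beam reference via w5 template
    T=cv2.imread('pics/w5.png')[110:160,225:265]; 
    b=cv2.imread('pics/w5.png')
    ref=(250,135); X5={'position':np.array([.57725,.31847,.24464]),'tool_rot':np.array([180,0,0.])}
    sc=(.24464+.134-.07)/(s['position'][2]+.134-.07); T=cv2.resize(T,None,fx=sc,fy=sc,interpolation=2)
    m=cv2.matchTemplate(im,T,5); _,mx,_,l=cv2.minMaxLoc(m)
    c5=ray('wrist',(225+20-.5,110+25-.5),.07,X5); c=ray('wrist',(l[0]+20*sc-.5,l[1]+25*sc-.5),.07,s); print('beam drift',mx,(c-c5)[:2])
E
```

```text
w8 37 18 ((283.143310546875, 211.33424377441406), (48.05759811401367, 49.337608337402344), 87.25786590576172) [0.57484865 0.32012706 0.122     ]
beam drift 0.9935787320137024 [ 0.0004474  -0.00029955]
w10 37 18 ((288.47503662109375, 206.2687225341797), (47.53837585449219, 49.27417755126953), 89.44043731689453) [0.57754473 0.31649831 0.122     ]
beam drift 0.9905972480773926 [ 0.00020518 -0.00046114]
```

The plate measures about 0.7 mm toward −x and 2.6 mm toward −y, and its round hole ring says it's level. I'll close lightly on it at the right height, so the fingers centre it in y.

Emit:
step_arm --moves '[{"travel":[0.003,0.001,0.04],"angular":[0,0,0]},{"travel":[0,0,0.06],"angular":[0,0,0]},{"travel":[0,0,0.06],"angular":[0,0,0]},{"travel":[0,0,0.04],"angular":[0,0,0]},{"travel":[0,0,0.016],"angular":[0,0,0]},{"travel":[0,0,0],"angular":[0,0,0]},{"travel":[0,0,0],"angular":[0,0,0]},{"travel":[0,0,0],"angular":[0,0,0]}]' --gripper 0.35

```text
time: 26.6
position: [0.5779, 0.3192, 0.1304]
tool_rot: [-180.0, -0.1, 0.0]
contact_force: [-0.8, 0.7, -0.4]
grip_width: 0.0578
grasp_force: 0.0
```

Emit:
step_arm --moves '[{"travel":[0,0,0.007],"angular":[0,0,0]},{"travel":[0,0,0.006],"angular":[0,0,0]},{"travel":[0,0,0],"angular":[0,0,0]},{"travel":[0,0,0],"angular":[0,0,0]}]'

```text
time: 27.1
position: [0.5774, 0.3188, 0.1228]
tool_rot: [-180.0, 0.0, 0.0]
contact_force: [-0.1, -0.7, 0.0]
grip_width: 0.0576
grasp_force: 0.0
```

Emit:
step_arm --moves '[{"travel":[0,0,-0.001],"angular":[0,0,0]},{"travel":[0,0,0],"angular":[0,0,0]},{"travel":[0,0,0],"angular":[0,0,0]},{"travel":[0,0,0],"angular":[0,0,0]}]' --gripper 0.05

```text
time: 27.6
position: [0.5775, 0.3187, 0.1234]
tool_rot: [180.0, -0.0, 0.0]
contact_force: [-0.5, -0.9, 1.1]
grip_width: 0.0448
grasp_force: 10.7
```

Emit:
step_arm --moves '[{"travel":[0,0,0],"angular":[0,0,0]},{"travel":[0,0,0],"angular":[0,0,0]},{"travel":[0,0,0],"angular":[0,0,0]},{"travel":[0,0,0],"angular":[0,0,0]},{"travel":[0,0,-0.04],"angular":[0,0,0]},{"travel":[0,0,-0.08],"angular":[0,0,0]},{"travel":[0,0,-0.08],"angular":[0,0,0]},{"travel":[0,0,-0.025],"angular":[0,0,0]},{"travel":[0,0,0],"angular":[0,0,0]},{"travel":[0,0,0],"angular":[0,0,0]},{"travel":[0,0,0],"angular":[0,0,0]}]' --gripper 0.5

```text
time: 28.98
position: [0.577, 0.3185, 0.2344]
tool_rot: [179.9, 0.1, 0.0]
contact_force: [0.2, 0.2, 0.4]
grip_width: 0.0641
grasp_force: 0.0
```

```bash
python3 - <<'E'
from m import *
s,im=snap('wrist','w11'); print(s['position'],s['time'])
n,o,e=plate(im,285,207); print(n,o,e,ray('wrist',e[0],.122,s), fitplate(im,s))
E
```

```text
[0.57701323 0.31848176 0.23443241] 28.975
37 18 ((283.4768981933594, 208.1378631591797), (47.955997467041016, 49.49542236328125), 93.41606140136719) [0.57764516 0.31944178 0.122     ] {'plate_edge': (21.8, np.float64(0.5795), np.float64(0.315)), 'dish_rim': (18.6, np.float64(0.578), np.float64(0.317))}
```

The plate now lies within 0.5 mm of the base's centre, and its ellipse ratio of 0.969 matches a level disc at the 15° camera tilt. Next is the funnel.

Emit:
step_arm --moves '[{"travel":[0,0.06,0],"angular":[0,0,0]},{"travel":[0,0.11,0],"angular":[0,0,0]},{"travel":[0,0.11,0],"angular":[0,0,0]},{"travel":[0,0.11,0],"angular":[0,0,0]},{"travel":[0,0.11,0],"angular":[0,0,0]},{"travel":[0,0.11,0],"angular":[0,0,0]},{"travel":[0,0.11,0],"angular":[0,0,0]},{"travel":[0,0.11,0],"angular":[0,0,0]},{"travel":[0,0.11,0],"angular":[0,0,0]},{"travel":[0,0.11,0],"angular":[0,0,0]},{"travel":[0,0.11,0],"angular":[0,0,0]},{"travel":[0,0.11,0],"angular":[0,0,0]},{"travel":[0.006,0.11,0],"angular":[0,0,0]},{"travel":[0,0,0],"angular":[0,0,0]},{"travel":[0,0,0],"angular":[0,0,0]},{"travel":[0,0,0],"angular":[0,0,0]}]' --gripper 1

```text
time: 31.02
position: [0.5812, -0.3695, 0.2357]
tool_rot: [-180.0, -0.0, 0.1]
contact_force: [-0.0, 0.1, 0.7]
grip_width: 0.0857
grasp_force: 0.0
```

```bash
cat >> m.py <<'E'
def ring(im,s,x0,y0,z,radii,w=.012,st=.001,n='wrist'):
    g=cv2.GaussianBlur(cv2.cvtColor(im,6).astype(np.float32),(0,0),.7); a=np.linspace(0,2*np.pi,90,endpoint=False)
    def samp(x,y,r):
        q=proj(n,np.c_[x+r*np.cos(a),y+r*np.sin(a),0*a+z],s).astype(np.float32); return cv2.remap(g,q[:,:1],q[:,1:],1)[:,0]
    R_=[]
    for dx in np.arange(-w,w+1e-6,st):
        for dy in np.arange(-w,w+1e-6,st):
            R_.append((sum(np.mean(np.minimum(np.abs(samp(x0+dx,y0+dy,r-.0015)-samp(x0+dx,y0+dy,r+.0015)),25)) for r in radii),x0+dx,y0+dy))
    R_.sort(reverse=True); return np.round(R_[:4],4)
E
python3 - <<'E'
from m import *
s,im=snap('wrist','w12'); print(s['position'],s['tool_rot'],s['time'])
for z,r in((.085,[.028]),(.085,[.028,.025]),(.011,[.031])): print(z,r,ring(im,s,.579,-.373,z,r))
S={'position':np.array([.57395,-.23708,.2005]),'tool_rot':np.array([179.99,.05,.015])}
print('w2',ring(cv2.imread('pics/w2.png'),S,.579,-.373,.085,[.028,.025]))
print('top',ring(cv2.imread('pics/top0.png'),None,.579,-.373,.085,[.028,.025],n='top'))
E
```

```text
[ 0.58120025 -0.36946709  0.2357122 ] [-1.79950797e+02 -3.87423633e-03  1.35735688e-01] 31.025
0.085 [0.028] [[21.0312  0.581  -0.374 ]
 [20.7205  0.58   -0.375 ]
 [20.5928  0.58   -0.374 ]
 [20.0191  0.581  -0.375 ]]Traceback (most recent call last):
  File "<stdin>", line 3, in <module>
  File "m.py", line 28, in ring
    R_.append((sum(np.mean(np.minimum(np.abs(samp(x0+dx,y0+dy,r-.0015)-samp(x0+dx,y0+dy,r+.0015)),25)) for r in radii),x0+dx,y0+dy))
               ~~~^^^^^^^^^^^^^^^^^^^^^^^^^^^^^^^^^^^^^^^^^^^^^^^^^^^^^^^^^^^^^^^^^^^^^^^^^^^^^^^^^^^^^^^^^^^^^^^^^^^^
  File "m.py", line 28, in <genexpr>
    R_.append((sum(np.mean(np.minimum(np.abs(samp(x0+dx,y0+dy,r-.0015)-samp(x0+dx,y0+dy,r+.0015)),25)) for r in radii),x0+dx,y0+dy))
                                                                       ~~~~^^^^^^^^^^^^^^^^^^^^^
  File "m.py", line 24, in samp
    q=proj(n,np.c_[x+r*np.cos(a),y+r*np.sin(a),0*a+z],s).astype(np.float32); return cv2.remap(g,q[:,:1],q[:,1:],1)[:,0]
      ~~~~^^^^^^^^^^^^^^^^^^^^^^^^^^^^^^^^^^^^^^^^^^^^^^
  File "h.py", line 14, in proj
    c,Rm,p=cam(n,s); q=(np.atleast_2d(P)-p)@Rm
           ~~~^^^^^
  File "h.py", line 5, in cam
    c=calibration(n)
ValueError: time passes only in moves, steps and waits
```

Emit:
step_arm --moves '[{"travel":[-0.002,0.0105,0.01],"angular":[0,0,0]},{"travel":[0,0,0.05],"angular":[0,0,0]},{"travel":[0,0,0.06],"angular":[0,0,0]},{"travel":[0,0,0.06],"angular":[0,0,0]},{"travel":[0,0,0.06],"angular":[0,0,0]},{"travel":[0,0,0.06],"angular":[0,0,0]},{"travel":[0,0,0.05],"angular":[0,0,0]},{"travel":[0,0,0.03],"angular":[0,0,0]},{"travel":[0,0,0],"angular":[0,0,0]},{"travel":[0,0,0],"angular":[0,0,0]}]'

```text
time: 32.33
position: [0.5803, -0.3768, 0.047]
tool_rot: [180.0, -0.1, 0.0]
contact_force: [0.0, -0.1, 0.4]
grip_width: 0.0855
grasp_force: 0.0
```

Emit:
step_arm --moves '[{"travel":[0,0,0],"angular":[0,0,0]},{"travel":[0,0,0],"angular":[0,0,0]},{"travel":[0,0,0],"angular":[0,0,0]},{"travel":[0,0,0],"angular":[0,0,0]},{"travel":[0,0,0],"angular":[0,0,0]},{"travel":[0,0,0],"angular":[0,0,0]},{"travel":[0,0,0],"angular":[0,0,0]}]' --gripper -1

```text
time: 33.2
position: [0.5803, -0.3766, 0.047]
tool_rot: [180.0, -0.1, 0.0]
contact_force: [-0.3, 0.6, 6.4]
grip_width: 0.055
grasp_force: 64.0
```

```bash
sed -i 's/^def cam/import functools\ncalibration=functools.lru_cache(None)(calibration)\ndef cam/' h.py; python3 - <<'E'
from m import *
s,im=snap('wrist','w13'); print(s['position'],s['tool_rot'],s['time'],s['grip_width'],s['grasp_force'])
x,y,z=s['position']
for r in([.028],[.025],[.028,.025]): print(r,ring(im,s,x,y,.085,r,w=.008)[:, :]-[0,x,y])
E
```

```text
[ 0.58028263 -0.37657599  0.04699905] [ 1.79961857e+02 -8.43104723e-02  2.00089851e-02] 33.2 0.05502156615866249 63.95193069241941
[0.028] [[ 1.39703000e+01  1.01737157e-03  9.75991579e-04]
 [ 1.38680000e+01  1.73715664e-05  9.75991579e-04]
 [ 1.38626000e+01  1.73715664e-05 -2.40084214e-05]
 [ 1.37851000e+01  1.01737157e-03 -2.40084214e-05]]
[0.025] [[ 1.57750000e+01  3.01737157e-03  1.97599158e-03]
 [ 1.55469000e+01  1.73715664e-05  9.75991579e-04]
 [ 1.55359000e+01  4.01737157e-03  1.97599158e-03]
 [ 1.53032000e+01  3.01737157e-03 -1.02400842e-03]]
[0.028, 0.025] [[ 2.94149000e+01  1.73715664e-05  9.75991579e-04]
 [ 2.84260000e+01  1.73715664e-05 -2.40084214e-05]
 [ 2.81954000e+01 -9.82628434e-04 -2.40084214e-05]
 [ 2.79565000e+01 -9.82628434e-04  9.75991579e-04]]
```

The funnel is gripped at its tube (55 mm, 64 N) and centred on the TCP within about 1 mm. I'll lift it and carry it over.

Emit:
step_arm --moves '[{"travel":[0,0,-0.02],"angular":[0,0,0]},{"travel":[0,0,-0.06],"angular":[0,0,0]},{"travel":[0,0,-0.08],"angular":[0,0,0]},{"travel":[0,0,-0.08],"angular":[0,0,0]},{"travel":[0,0,-0.06],"angular":[0,0,0]},{"travel":[0,-0.04,-0.02],"angular":[0,0,0]},{"travel":[0,-0.09,0],"angular":[0,0,0]},{"travel":[0,-0.1,0],"angular":[0,0,0]},{"travel":[0,-0.1,0],"angular":[0,0,0]},{"travel":[0,-0.1,0],"angular":[0,0,0]},{"travel":[0,-0.1,0],"angular":[0,0,0]},{"travel":[0,-0.1,0],"angular":[0,0,0]},{"travel":[0,-0.1,0],"angular":[0,0,0]},{"travel":[0,-0.1,0],"angular":[0,0,0]},{"travel":[0,-0.1,0],"angular":[0,0,0]},{"travel":[0,-0.1,0],"angular":[0,0,0]},{"travel":[0,-0.1,0],"angular":[0,0,0]},{"travel":[-0.0055,-0.1,0],"angular":[0,0,0]},{"travel":[0,-0.1,0],"angular":[0,0,0]},{"travel":[0,-0.05,0],"angular":[0,0,0]}]'

```text
time: 35.75
position: [0.5735, 0.318, 0.2044]
tool_rot: [-180.0, 0.2, 0.3]
contact_force: [-0.6, -0.2, -2.4]
grip_width: 0.055
grasp_force: 64.4
```

Emit:
step_arm --moves '[{"travel":[0,-0.011,0],"angular":[0,0,0]},{"travel":[0,0,0],"angular":[0,0,0]},{"travel":[0,0,0],"angular":[0,0,0]}]'

```text
time: 36.12
position: [0.577, 0.3175, 0.2056]
tool_rot: [179.9, 0.0, -0.1]
contact_force: [-0.1, -0.3, -3.2]
grip_width: 0.0555
grasp_force: 64.4
```

Emit:
step_arm --moves '[{"travel":[0.001,0,0.02],"angular":[0,0,0]},{"travel":[0,0,0.02],"angular":[0,0,0]},{"travel":[0,0,0.012],"angular":[0,0,0]},{"travel":[0,0,0.006],"angular":[0,0,0]},{"travel":[0,0,0],"angular":[0,0,0]},{"travel":[0,0,0],"angular":[0,0,0]}]'

```text
time: 36.88
position: [0.5773, 0.3193, 0.1772]
tool_rot: [-180.0, -0.0, 0.0]
contact_force: [0.3, -0.5, -3.0]
grip_width: 0.0552
grasp_force: 64.4
```

Emit:
step_arm --moves '[{"travel":[0,0,0.006],"angular":[0,0,0]},{"travel":[0,0,0.006],"angular":[0,0,0]},{"travel":[0,0,0.004],"angular":[0,0,0]},{"travel":[0,0,0],"angular":[0,0,0]}]'

```text
time: 37.38
position: [0.5771, 0.319, 0.1686]
tool_rot: [180.0, 0.0, 0.0]
contact_force: [0.3, 0.1, -2.7]
grip_width: 0.0552
grasp_force: 64.4
```

Emit:
step_arm --moves '[{"travel":[0,0,0.005],"angular":[0,0,0]},{"travel":[0,0,0.003],"angular":[0,0,0]},{"travel":[0,0,0],"angular":[0,0,0]}]'

```text
time: 37.75
position: [0.5771, 0.319, 0.1646]
tool_rot: [180.0, 0.0, 0.0]
contact_force: [-0.1, -0.5, -2.3]
grip_width: 0.055
grasp_force: 64.4
```

Emit:
step_arm --moves '[{"travel":[0,0,0.003],"angular":[0,0,0]},{"travel":[0,0,0.002],"angular":[0,0,0]},{"travel":[0,0,0],"angular":[0,0,0]}]'

```text
time: 38.12
position: [0.5773, 0.3192, 0.163]
tool_rot: [-180.0, -0.0, 0.0]
contact_force: [-1.7, -1.6, 3.2]
grip_width: 0.0549
grasp_force: 65.0
```

Contact came at TCP z = 0.163, exactly the home height. I'll release and rise.

Emit:
step_arm --moves '[{"travel":[0,0,0],"angular":[0,0,0]},{"travel":[0,0,0],"angular":[0,0,0]},{"travel":[0,0,0],"angular":[0,0,0]},{"travel":[0,0,0],"angular":[0,0,0]},{"travel":[0,0,0],"angular":[0,0,0]},{"travel":[0,0,0],"angular":[0,0,0]},{"travel":[0,0,-0.02],"angular":[0,0,0]},{"travel":[0,0,-0.06],"angular":[0,0,0]},{"travel":[0,0,-0.08],"angular":[0,0,0]},{"travel":[0,0,-0.08],"angular":[0,0,0]},{"travel":[0,0,-0.06],"angular":[0,0,0]},{"travel":[0,0,0],"angular":[0,0,0]},{"travel":[0,0,0],"angular":[0,0,0]}]' --gripper 1

```text
time: 39.75
position: [0.577, 0.319, 0.3121]
tool_rot: [180.0, 0.0, 0.0]
contact_force: [-0.3, 0.1, -0.4]
grip_width: 0.0854
grasp_force: 0.0
```

```bash
python3 - <<'E'
from m import *
s,im=snap('wrist','w14'); print(s['position'],s['tool_rot'],s['time'])
for z,r in((.201,[.028,.025]),(.201,[.028]),(.196,[.028,.025]),(.127,[.031])): print(z,r,ring(im,s,.578,.319,z,r,w=.007)[:3])
E
```

```text
[0.57703974 0.31902008 0.31209858] [1.79989699e+02 1.29842320e-02 2.01417044e-02] 39.75
0.201 [0.028, 0.025] [[44.1437  0.577   0.32  ]
 [42.6721  0.576   0.32  ]
 [41.131   0.577   0.321 ]]
0.201 [0.028] [[21.1896  0.578   0.32  ]
 [19.4603  0.578   0.319 ]
 [19.4261  0.577   0.319 ]]
0.196 [0.028, 0.025] [[46.8976  0.576   0.32  ]
 [45.168   0.576   0.319 ]
 [44.7963  0.575   0.32  ]]
0.127 [0.031] [[12.9982  0.573   0.321 ]
 [12.8393  0.572   0.321 ]
 [12.5756  0.573   0.32  ]]
```

The funnel's top ring is at (.577,.320), so it stands over the base. Next is the lid.

Emit:
step_arm --moves '[{"travel":[0,0.06,0],"angular":[0,0,0]},{"travel":[0,0.1,0],"angular":[0,0,0]},{"travel":[-0.008,0.1,0.02],"angular":[0,0,0]},{"travel":[-0.008,0.1,0.05],"angular":[0,0,0]},{"travel":[0,0.1,0.06],"angular":[0,0,0]},{"travel":[0,0.1,0.08],"angular":[0,0,0]},{"travel":[0,0.04,0.08],"angular":[0,0,0]},{"travel":[0,0,0.01],"angular":[0,0,0]},{"travel":[0,0,0],"angular":[0,0,0]},{"travel":[0,0,0],"angular":[0,0,0]}]' --gripper 0

```text
time: 41.05
position: [0.5702, 0.0222, 0.165]
tool_rot: [-180.0, -0.1, 0.1]
contact_force: [-0.0, -0.0, -0.1]
grip_width: 0.0428
grasp_force: 0.0
```

```bash
python3 - <<'E'
from m import *
s,im=snap('wrist','w15'); print(s['position'],s['tool_rot'],s['time'],s['grip_width'])
for z,r in((.009,[.030]),(.027,[.011])): print(z,r,ring(im,s,.570,.0186,z,r,w=.012)[:3])
g=cv2.cvtColor(im,6); p=proj('wrist',[[.570,.0186,.022]],s)[0]; u,v=p.round().astype(int)
n,_,st,c=cv2.connectedComponentsWithStats((g[v-40:v+40,u-40:u+40]<35).astype(np.uint8))
for i in range(1,n):
    if st[i,4]>60: q=c[i]+[u-40,v-40]; print(st[i],q,ray('wrist',q,.025,s))
E
```

```text
[0.57023083 0.02218734 0.16503112] [-1.79960230e+02 -1.41962432e-01  1.48934709e-01] 41.05 0.042760955119392444
0.009 [0.03] [[16.6783  0.571   0.0216]
 [16.4385  0.571   0.0206]
 [16.2192  0.572   0.0176]]
0.027 [0.011] [[2.50e+01 5.73e-01 2.16e-02]
 [2.50e+01 5.73e-01 2.06e-02]
 [2.50e+01 5.72e-01 2.16e-02]]
[ 27  27  23  24 431] [286.81206497 199.49419954] [0.57174215 0.02055079 0.025     ]
```

Emit:
step_arm --moves '[{"travel":[0.002,0.004,0.03],"angular":[0,0,0]},{"travel":[0,0,0.06],"angular":[0,0,0]},{"travel":[0,0,0.06],"angular":[0,0,0]},{"travel":[0,0,0.06],"angular":[0,0,0]},{"travel":[0,0,0.04],"angular":[0,0,0]},{"travel":[0,0,0.02],"angular":[0,0,0]},{"travel":[0,0,0.012],"angular":[0,0,0]},{"travel":[0,0,0],"angular":[0,0,0]},{"travel":[0,0,0],"angular":[0,0,0]}]'

```text
time: 42.22
position: [0.5708, 0.0183, 0.023]
tool_rot: [-180.0, -0.1, 0.0]
contact_force: [-0.2, 0.6, 1.0]
grip_width: 0.0427
grasp_force: 0.0
```

Emit:
step_arm --moves '[{"travel":[0,-0.003,0],"angular":[0,0,0]},{"travel":[0,0,0],"angular":[0,0,0]},{"travel":[0,0,0],"angular":[0,0,0]},{"travel":[0,0,0],"angular":[0,0,0]},{"travel":[0,0,0],"angular":[0,0,0]},{"travel":[0,0,0],"angular":[0,0,0]},{"travel":[0,0,0],"angular":[0,0,0]}]' --gripper -1

```text
time: 43.1
position: [0.5707, 0.02, 0.0231]
tool_rot: [-180.0, -0.1, 0.0]
contact_force: [-1.4, -0.2, 6.1]
grip_width: 0.0192
grasp_force: 58.5
```

```bash
python3 - <<'E'
from m import *
s,im=snap('wrist','w16'); print(s['position'],s['tool_rot'],s['time'],s['grip_width'],s['grasp_force'],s['contact_force'])
x,y,z=s['position']
for zz,r in((.009,[.030]),(.027,[.011])): print(zz,r,ring(im,s,x,y,zz,r,w=.008)[:3]-[0,x,y])
E
```

```text
[0.57071768 0.02001527 0.02314016] [-1.79995751e+02 -6.00871204e-02  2.14877409e-02] 43.1 0.01917012416756512 58.47693979740143 [-1.36760284 -0.19591373  6.09720992]
0.009 [0.03] [[ 1.60908000e+01 -1.76825583e-05  9.84727798e-04]
 [ 1.56012000e+01  9.82317442e-04  9.84727798e-04]
 [ 1.53365000e+01 -1.76825583e-05 -1.52722016e-05]]
0.027 [0.011] [[ 1.68786000e+01  2.98231744e-03 -1.52722016e-05]
 [ 1.68439000e+01  2.98231744e-03  9.84727798e-04]
 [ 1.54970000e+01  2.98231744e-03  1.98472780e-03]]
```

The lid is gripped by its knob (19 mm, 58 N) and centred. I'll lift it and carry it to the funnel.

Emit:
step_arm --moves '[{"travel":[0,0,-0.02],"angular":[0,0,0]},{"travel":[0,0,-0.06],"angular":[0,0,0]},{"travel":[0,0,-0.09],"angular":[0,0,0]},{"travel":[0,0,-0.1],"angular":[0,0,0]},{"travel":[0,0,-0.1],"angular":[0,0,0]},{"travel":[0,0,-0.08],"angular":[0,0,0]},{"travel":[0.012,-0.03,-0.03],"angular":[0,0,0]},{"travel":[0,-0.08,0],"angular":[0,0,0]},{"travel":[0,-0.1,0],"angular":[0,0,0]},{"travel":[0,-0.1,0],"angular":[0,0,0]},{"travel":[0,-0.1,0],"angular":[0,0,0]},{"travel":[0,-0.09,0],"angular":[0,0,0]},{"travel":[0,-0.06,0],"angular":[0,0,0]},{"travel":[0,-0.036,0],"angular":[0,0,0]},{"travel":[0,0,0],"angular":[0,0,0]},{"travel":[0,0,0],"angular":[0,0,0]},{"travel":[0,0,0],"angular":[0,0,0]}]'

```text
time: 45.28
position: [0.5768, 0.3161, 0.2625]
tool_rot: [180.0, -0.0, -0.1]
contact_force: [0.6, 0.3, -0.2]
grip_width: 0.0194
grasp_force: 58.8
```

Emit:
step_arm --moves '[{"travel":[0.001,-0.003,0.02],"angular":[0,0,0]},{"travel":[0,0,0.025],"angular":[0,0,0]},{"travel":[0,0,0.015],"angular":[0,0,0]},{"travel":[0,0,0.006],"angular":[0,0,0]},{"travel":[0,0,0],"angular":[0,0,0]},{"travel":[0,0,0],"angular":[0,0,0]}]'

```text
time: 46.02
position: [0.5768, 0.3195, 0.2297]
tool_rot: [-180.0, -0.0, 0.0]
contact_force: [0.6, -0.2, -1.0]
grip_width: 0.0193
grasp_force: 58.8
```

Emit:
step_arm --moves '[{"travel":[0,0,0.006],"angular":[0,0,0]},{"travel":[0,0,0.005],"angular":[0,0,0]},{"travel":[0,0,0.004],"angular":[0,0,0]},{"travel":[0,0,0],"angular":[0,0,0]}]'

```text
time: 46.52
position: [0.5766, 0.3192, 0.2215]
tool_rot: [180.0, 0.0, 0.0]
contact_force: [0.3, -0.3, -1.5]
grip_width: 0.0191
grasp_force: 58.8
```

Emit:
step_arm --moves '[{"travel":[0,0,0.003],"angular":[0,0,0]},{"travel":[0,0,0.002],"angular":[0,0,0]},{"travel":[0,0,0],"angular":[0,0,0]}]'

```text
time: 46.9
position: [0.5767, 0.3193, 0.2193]
tool_rot: [-180.0, 0.0, 0.0]
contact_force: [0.8, -0.5, -0.7]
grip_width: 0.0191
grasp_force: 58.8
```

Emit:
step_arm --moves '[{"travel":[0,0,0.002],"angular":[0,0,0]},{"travel":[0,0,0],"angular":[0,0,0]}]'

```text
time: 47.15
position: [0.5769, 0.3194, 0.2192]
tool_rot: [-180.0, -0.1, 0.0]
contact_force: [-0.7, -1.7, 5.9]
grip_width: 0.0193
grasp_force: 59.2
```

Contact came at z = 0.2192 (predicted 0.2191), so the lid is home. I'll release and rise.

Emit:
step_arm --moves '[{"travel":[0,0,0],"angular":[0,0,0]},{"travel":[0,0,0],"angular":[0,0,0]},{"travel":[0,0,0],"angular":[0,0,0]},{"travel":[0,0,0],"angular":[0,0,0]},{"travel":[0,0,0],"angular":[0,0,0]},{"travel":[0,0,-0.02],"angular":[0,0,0]},{"travel":[0,0,-0.06],"angular":[0,0,0]},{"travel":[0,0,-0.08],"angular":[0,0,0]},{"travel":[0,0,-0.06],"angular":[0,0,0]},{"travel":[0,0,0],"angular":[0,0,0]},{"travel":[0,0,0],"angular":[0,0,0]},{"travel":[0,0,0],"angular":[0,0,0]}]' --gripper 0.1

```text
time: 48.65
position: [0.5764, 0.319, 0.3272]
tool_rot: [179.9, 0.1, 0.0]
contact_force: [-0.2, -0.7, 0.0]
grip_width: 0.0468
grasp_force: 0.0
```

```bash
python3 - <<'E'
from m import *
s,im=snap('wrist','w17'); print(s['position'],s['time'],s['contact_force'])
for z,r in((.205,[.030]),(.223,[.011])): print(z,ring(im,s,.577,.319,z,r,w=.008)[:3])
_,t=snap('scene','s17')
for z,r in((.205,[.030]),(.223,[.011])): print('scene',z,ring(t,None,.577,.319,z,r,w=.008,n='scene')[:3])
E
```

```text
[0.57641301 0.31901445 0.3271629 ] 48.65 [-0.17606099 -0.749645    0.04857605]
0.205 [[18.6333  0.577   0.32  ]
 [18.1323  0.576   0.32  ]
 [17.7808  0.577   0.321 ]]
0.223 [[25.     0.579  0.321]
 [25.     0.579  0.32 ]
 [25.     0.578  0.321]]
scene 0.205 [[20.4085  0.574   0.32  ]
 [20.2563  0.574   0.321 ]
 [20.1689  0.575   0.321 ]]
scene 0.223 [[20.0297  0.576   0.321 ]
 [19.9944  0.576   0.32  ]
 [19.9702  0.575   0.321 ]]
```

The lid measures (.577,.320), on the funnel's axis at its seated height, and the robot touches nothing. I'll hand the job in.

```bash
python3 -c "
from bench import sign_off
print(sign_off())"
```

```text
the job is handed in; nothing more can be done
None
```

I built the filter unit on the free place (base, plate, funnel, lid) and handed it in at about 49 s; by contact heights and camera checks every part sits home and level, though `sign_off` returned no verdict, and I had to re-centre the plate once after setting it down about 3.5 mm off.

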